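# Bring the locked instrument case to its bay and take off the combination padlock

### The job

Slide the locked blue steel case along the bench, never lifting or tipping it, out of its yellow taped bay until it stands inside the outline of the other, empty taped bay, and let it come to rest there. The first numbers of its padlock are already dialled: now turn the dial clockwise (seen from above), click by click, until the red mark stands at the yellow index arrow, taking care not to run on more than one click past it, and then draw the shackle fully open. Lift the open padlock off the case and finish while still holding it up, shackle open and at least 5 cm clear above the lid, with the case still in its bay; leave the things lying around alone.

Things in the scene. Friction and masses are not known exactly. Their poses are not given: they have to be found in the camera images.
- case: Blue steel case with bright corner caps, 124 mm deep (its x) x 290 mm wide (its y) x 50 mm high to the top of the lid; about 1.8 kg with the padlock, it slides on nylon feet with a drag of 4 to 9 N. Origin: centre of its underside; its -x side is the front (towards the robot), z up.
- case_handle (a point): Middle of the case's fixed carry handle: a straight black bar 12 mm thick and 64 mm long between two steel posts, running along the case's y, its centre 30 mm above the middle of the lid. Axes as the case's.
- case_lug (a point): Steel lug plate standing up through the lid near its front: 4 mm thick (case's x), 26 mm wide, reaching 26 mm above the lid. This point is the centre of its 14 mm hole, 13 mm above the lid and 34.5 mm in front of the dial's axis. The short leg of the shackle passes through the hole along x.
- padlock_knob (a point): Centre of the padlock's dial knob: black, knurled, round, 27 mm across, 18 mm high (28 to 46 mm above the lid; this point 37 mm). It stands on the flat 45 mm dial on top of the padlock, near the lock's centre of mass, so the open lock can be lifted by it. Axes: those of the padlock body, not of the dial.
- shackle_grip (a point): Middle between the shackle's two legs, at their height (13 mm above the lid), 55 mm in front of the dial's axis while shut; moves with the shackle. Steel legs 8 mm thick, 32 mm apart along y (40 mm over both); the bow ends 25 mm further out. The +y leg is the short one through the lug; the shackle draws out to the padlock's -x.
- lock_dial (a joint): Angle of the dial, rad, growing clockwise seen from above; 0 when the red mark stands at the yellow arrow (on the body, shackle side); starts between -2.4 and -0.9. It clicks into a notch every 0.314 rad (20 ticks), one of them at 0; turning takes under 0.06 N m. Only within about 0.15 rad of 0 can the shackle be drawn; when drawn, it holds the dial.
- lock_shackle (a joint): How far the shackle is drawn out, m: 0 shut, 0.020 fully open. It moves stiffly (about 2 N) and stays where left. Fully open, the short leg's end stands 12 mm in front of the body, clear of the lug plate, so the lock can be lifted straight up off it.
- bay_goal_mid (a point): Centre, on the bench top, of the empty bay to which the case must go: an outline of 18 mm yellow tape, flat on the bench, 164 mm (its x) x 330 mm (its y) inside. The case stands in it with its x along the bay's x.
- bay_start_mid (a point): Centre, on the bench top, of the like bay in which the case stands at first; it may be the left or the right one.
- forceps_row: Bystander: a bundle of steel forceps, about 161 x 81 x 10 mm, on the bench behind the bays. Leave it alone.
- lot_tags: Bystander: a stack of buff lot tags, 45 x 80 x 9 mm, behind the bays. Leave it alone.
- red_marker: Bystander: a red marker pen, 138 x 20 x 18 mm, behind the bays. Leave it alone.
- padlock: Grey metal padlock, body 60 (its x) x 58 x 26 mm, 0.3 kg in all, lying dial up on the left end of the lid; origin: underside, below the dial's axis; -x is the shackle side, as the case's front. A 16 mm high steel shroud on the lid, open above and to the front, holds the body from turning, with about 2 mm play all round.

How it is judged:
By the outcome, as a careful person would: the job done as asked, in the order asked, and still so for the second after the job is handed in, while the arm keeps its last pose, push and grip.
It also fails if it takes over 72 s, if anything falls off the work surface, if the arm or the gripper's body presses on something with over 40 N, if the wrist force passes 120 N, or if a joint passes its speed limit or range.

### The arm

A 6-joint arm with a two-finger parallel gripper is mounted at the origin on a cart in front of the work surface, level with it; the furniture and walls round the work are solid. World frame = base frame: x ahead of the robot, y to its left, z up, the work surface at z = 0. Lengths are in m, angles in degrees, forces in N, time in s.
With the tool pointing down it reaches from about 0.3 to 0.775 m from the base axis. Payload 14.6 kg.
Tool frame: the origin (TCP) lies on the mounting face of the last link; the fingertips stand 173 mm ahead of it and the grasp point (between the pads) lies 155 mm ahead of it (r.hold_point_z is the distance from the TCP to the grasp point, in m); z points along the fingers, y is the direction in which the jaws open and shut (so a half turn about z gives the same grasp; the last joint's range is limited). The gripper opens to 85 mm and grips with 20 to 120 N. Pads are 22 mm wide; open, the fingers measure 114 mm over their backs; the gripper's body (76 mm by 85 mm) begins 54 mm behind the grasp point. The pads swing forward as they close: fully open they stand 13 mm farther back than shut.
Start: joints at [59.782, 17.183, 87.147, -0, 75.671, -3.816], TCP at [0.245, 0.493, 0.405] pointing down, gripper open.
Joint ranges: [-173.82, 173.82], [-45.26, 126.66], [13.44, 144.39], [-59.66, 239.66], [0, 175.72], [-146.38, 146.38]. Speed limits (degrees/s): [127.2, 127.2, 147.25, 180, 180, 180].

### API

Orientations are given as [roll, pitch, yaw] about the fixed x, y, z axes, in that order (R = Rz(yaw) Ry(pitch) Rx(roll)).
In Python, from plant import get_state, grab_frame, r gives the robot as it stands.
- The arm moves only by the tool send_rows, never from a script. Its argument "commands" is a list of rows, each a list of 3 entries, a list of its own where there are three numbers: the opening, from 0 (shut) to 1 (fully open), then the shift along the tool's x, y, z as a fraction of full scale, then the turn, a rotation vector about the tool's x, y, z as a fraction of full scale. In form: [[gripper, [dx, dy, dz], [wx, wy, wz]], ...]. A call has 1 to 12 rows; each row is the pose to reach, as a shift and turn from the pose commanded when the call began, along the tool's axes at that moment; what a row does not reach only later rows make up. Full scale, the value 1, is 10 cm for a shift and pi/2 rad for a turn. A row lasts 1/8 s, in which the tool goes at most 62.5 mm and 10.7 degrees, less where a joint would pass 70% of its speed; a pose out of reach is approached as far as the arm can. A call with a number of a shift or a turn outside -1 to 1 is refused whole. A call with a gripper value outside its range is refused whole. The fingers move at their own pace and stop on an object; "newtons" is the grip in N (left out, the last holds). Time passes only in rows, so rows that repeat a pose let the fingers close. It gives the time, the measured TCP pose, the force and the opening at its end, in the units of the state.
- get_state(): the state, without advancing time (a new reading comes with each control period).
- grab_frame(name): name is "side" or "top"; returns a dict with "pixels" (480x640x3 uint8, blue, green, red), "fx", "fy", "cx", "cy" (pixels), "eye" and "attitude" of the camera in the world. Camera axes: x right, y up, looking along -z (the intrinsics and any distortion apply to the point x, -y, -z); pixel columns grow to the right and rows downward; lengths in m; the calibration is good to about 2 mm. A picture is of the moment at which its call begins. There is no depth.
- r.hand_in(): hands the job in, once; it reports no verdict.
The state is a dict: "time_s": time; "joints": joint angles; "joint_vel": joint speeds; "joint_efforts": joint torques, N m; "tcp_pos": TCP position; "orientation": TCP orientation; "force": force on the tool from outside, world axes, zero at the start; "torque": the same for the moment, N m; "opening": opening from 0.0 (shut) to 1.0 (fully open).
Only numpy, scipy, OpenCV 4.12 (cv2) and the standard library are available. Lean on these libraries where they do the work, as an engineer would, in place of code of your own. Each camera call takes 0.05 s, during which the arm holds its last target.

## Working session

There is one attempt and no reset: what is moved stays moved. The work goes in short steps, Python scripts to look and compute and a tool call to move; the robot and the scene stay as the last step left them, time stands still between calls to the robot, and variables do not carry over. Pictures are saved under pics/ and viewed, and the job is handed in when it is done.

Besides the shell and the picture viewer there is one more tool, called after "Call:" in YAML: its name, and indented under it one key for each argument. send_rows: Moves the arm, as the interface text tells. Its arguments: {"type":"object","properties":{"commands":{"type":"array"},"newtons":{"type":"number"}},"required":["commands"]}

```bash
ls; mkdir -p pics; python3 - <<'E'
from plant import get_state, grab_frame, r
import cv2,numpy as np
print(get_state()); print(r.hold_point_z)
for n in("side","top"):
    f=grab_frame(n); cv2.imwrite(f"pics/{n}0.png",f["pixels"]); print({k:v for k,v in f.items() if k!="pixels"})
    np.save(f"pics/{n}0.npy",f,allow_pickle=True)
E
```

```text
pics
{'time_s': 0.0, 'joints': array([ 5.97804583e+01,  1.72154145e+01,  8.71807419e+01, -8.25320538e-04,
        7.56705958e+01, -3.81584885e+00]), 'joint_vel': array([ 0.04020033,  0.09983461,  0.02801371,  0.07187718,  0.06561808,
       -0.06555864]), 'joint_efforts': array([ 3.53449010e-03, -5.43494725e+01, -3.61799097e+01,  6.87519059e-05,
        3.93435883e-03, -2.72054200e-05]), 'tcp_pos': array([0.24456603, 0.492593  , 0.40411999]), 'orientation': array([-1.79933343e+02, -3.64471596e-03,  1.53596510e+02]), 'force': array([-1.02938798, -0.24685188, -0.04064125]), 'torque': array([-0.03683431, -0.03592654,  0.04964557]), 'opening': 0.9956228052509458}
0.1547
{'fx': 599.1914890327594, 'fy': 599.1914890327594, 'cx': 316.9679507913761, 'cy': 237.2696261987053, 'eye': array([ 0.58307424, -0.9411318 ,  0.89388331]), 'attitude': array([50.48499891,  0.24013875, -2.39877357])}
{'fx': 517.6622393603208, 'fy': 517.6622393603208, 'cx': 319.34200952042534, 'cy': 247.33833293290326, 'eye': array([0.42885806, 0.01310501, 1.25332654]), 'attitude': array([  9.35583711,  -1.1155734 , -89.63732327])}
```

View pics/side0.png

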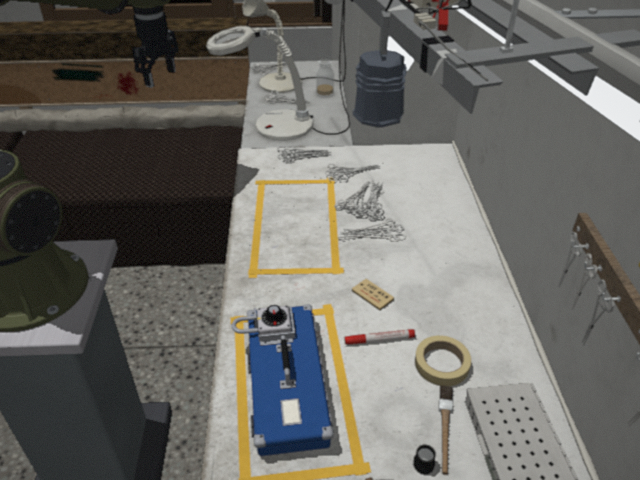

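View pics/top0.png

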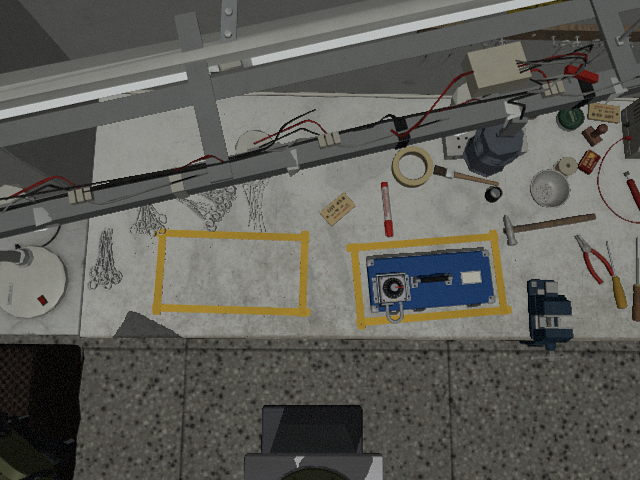

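```bash
cat > h.py <<'E'
import numpy as np,cv2
from scipy.spatial.transform import Rotation as Ro
def load(n): return np.load(f"pics/{n}.npy",allow_pickle=True).item()
def snap(n,tag):
    from plant import grab_frame
    f=grab_frame(n); np.save(f"pics/{n}{tag}.npy",f,allow_pickle=True); return f
def ray(f,u,v):
    d=np.array([(u-f["cx"])/f["fx"],-(v-f["cy"])/f["fy"],-1.])
    return f["eye"],Ro.from_euler("xyz",f["attitude"],degrees=True).apply(d)
def onz(f,u,v,z):
    e,d=ray(f,u,v); return e+d*(z-e[2])/d[2]
def proj(f,p):
    c=Ro.from_euler("xyz",f["attitude"],degrees=True).inv().apply(np.asarray(p)-f["eye"])
    return np.array([f["cx"]+f["fx"]*c[0]/-c[2], f["cy"]-f["fy"]*c[1]/-c[2]])
def tri(f1,a,f2,b):
    e1,d1=ray(f1,*a);e2,d2=ray(f2,*b)
    s=np.linalg.lstsq(np.c_[d1,-d2],e2-e1,rcond=None)[0]
    p,q=e1+s[0]*d1,e2+s[1]*d2
    return (p+q)/2,np.linalg.norm(p-q)
def crop(f,name,u0,v0,u1,v1,s):
    cv2.imwrite(f"pics/{name}.png",cv2.resize(f["pixels"][v0:v1,u0:u1],None,fx=s,fy=s,interpolation=cv2.INTER_CUBIC))
E
python3 - <<'E'
from h import *
for n,zc in(("top0",0),("side0",0)):
    f=load(n); hsv=cv2.cvtColor(f["pixels"],cv2.COLOR_BGR2HSV)
    m=cv2.inRange(hsv,(18,130,120),(32,255,255))
    cs,_=cv2.findContours(m,cv2.RETR_CCOMP,cv2.CHAIN_APPROX_NONE)
    for c in cs:
        if cv2.contourArea(c)>3000:
            q=cv2.approxPolyDP(c,8,True)[:,0]
            print(n,cv2.contourArea(c)); [print(p,onz(f,*p,0).round(4)) for p in q]
f=load("top0");crop(f,"t_c",350,230,510,330,5)
f=load("side0");crop(f,"s_c",220,290,380,480,3)
E
```

```text
top0 12158.0
[156 235] [0.6623 0.3902 0.    ]
[153 314] [0.4704 0.3863 0.    ]
[309 315] [0.4706 0.0138 0.    ]
[308 231] [0.6761 0.0182 0.    ]
top0 9463.5
[165 237] [0.6576 0.368  0.    ]
[300 240] [0.6534 0.0377 0.    ]
[299 307] [0.4896 0.038  0.    ]
[161 304] [0.4943 0.3687 0.    ]
side0 3318.5
[330 305] [ 0.6423 -0.0787  0.    ]
[312 312] [ 0.6046 -0.0967 -0.    ]
[326 316] [ 0.6325 -0.109  -0.    ]
[354 463] [ 0.6603 -0.4312  0.    ]
[249 475] [ 0.4924 -0.4443  0.    ]
[235 333] [ 0.4514 -0.146   0.    ]
[239 479] [ 0.4769 -0.4503  0.    ]
[369 471] [ 0.6829 -0.446   0.    ]
side0 7515.5
[333 181] [0.6768 0.3736 0.    ]
[256 181] [0.4732 0.3834 0.    ]
[250 277] [0.4737 0.0132 0.    ]
[342 272] [0.6745 0.0199 0.    ]
side0 6089.0
[265 183] [ 0.4973  0.3729 -0.    ]
[328 183] [0.6631 0.3649 0.    ]
[331 268] [0.6512 0.0339 0.    ]
[256 268] [ 0.4857  0.0416 -0.    ]
```

View pics/t_c.png

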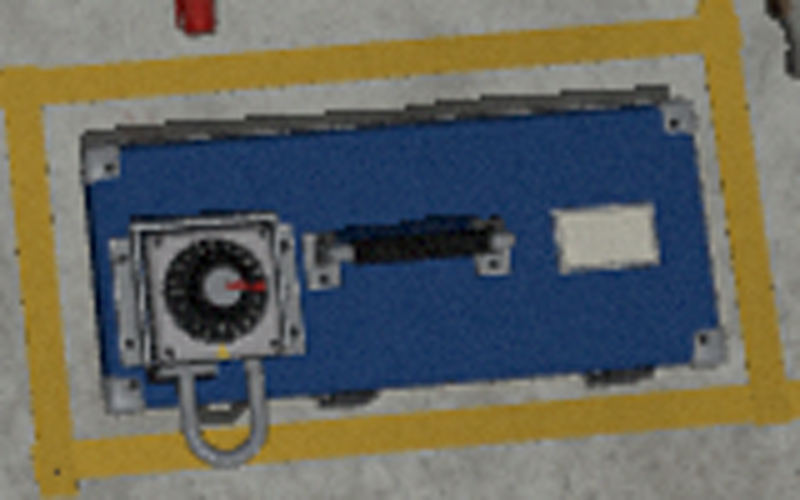

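View pics/s_c.png

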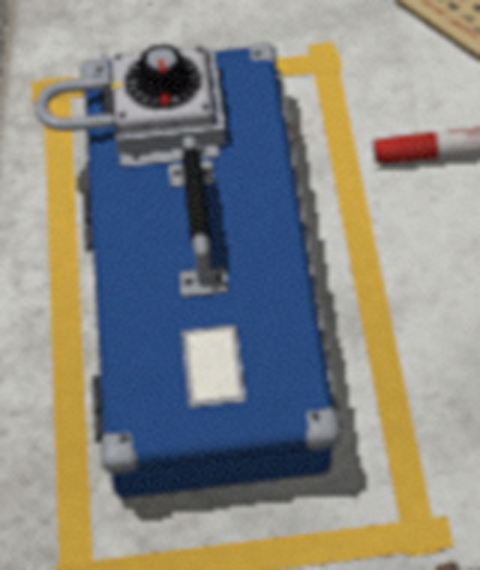

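```bash
python3 - <<'E'
from h import *
t=load("top0");s=load("side0")
crop(t,"t_h",365,262,465,327,8)
crop(s,"s_h",225,298,325,398,6)
# line fits of tape edges: robust for goal bay via both contours
for n,f in(("top",t),("side",s)):
    hsv=cv2.cvtColor(f["pixels"],cv2.COLOR_BGR2HSV)
    m=cv2.inRange(hsv,(18,130,120),(32,255,255))
    cs,hi=cv2.findContours(m,cv2.RETR_CCOMP,cv2.CHAIN_APPROX_NONE)
    for c,h in zip(cs,hi[0]):
        if h[3]>=0 and cv2.contourArea(c)>5000:
            P=np.array([onz(f,*p,0)[:2] for p in c[:,0]])
            r=cv2.minAreaRect(P.astype(np.float32)); mid=np.array(r[0])
            q=P-mid; L=[]
            th=0
            for it in range(3):
                R=np.array([[np.cos(th),np.sin(th)],[-np.sin(th),np.cos(th)]]); w=(P-mid)@R.T
                out=[]
                for ax,sg,h,lim in((0,1,.082,.14),(0,-1,.082,.14),(1,1,.165,.06),(1,-1,.165,.06)):
                    k=(abs(w[:,ax]-sg*h)<.012)&(abs(w[:,1-ax])<lim)
                    a,b=np.polyfit(w[k,1-ax],w[k,ax],1); out.append((a,b))
                mid=mid+R.T@np.array([(out[0][1]+out[1][1])/2,(out[2][1]+out[3][1])/2])
                dth=np.mean([-out[0][0],-out[1][0],out[2][0],out[3][0]])
                th+=dth
            print(n,mid,np.degrees(th),out)
E
```

```text
top [0.57353451 0.2030514 ] -1.292006431238532 [(np.float64(-0.000125121165885968), np.float64(0.08383803732861302)), (np.float64(0.00022932665448141795), np.float64(-0.08383802545752345)), (np.float64(0.0009515805752998109), np.float64(0.16691520983987723)), (np.float64(-0.0008475748566453019), np.float64(-0.1669151481305347))]
side [0.57423931 0.20315032] -1.0951006977028888 [(np.float64(0.004710138902155239), np.float64(0.08459432476418291)), (np.float64(0.004222667082770115), np.float64(-0.08460211469541715)), (np.float64(0.024803401201966956), np.float64(0.16885764229583644)), (np.float64(-0.016068649587537745), np.float64(-0.16885114892752176))]
```

View pics/t_h.png

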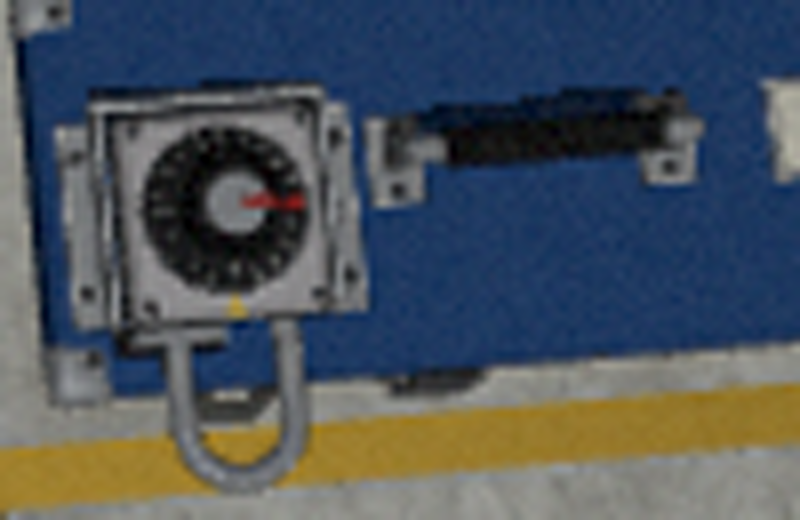

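View pics/s_h.png

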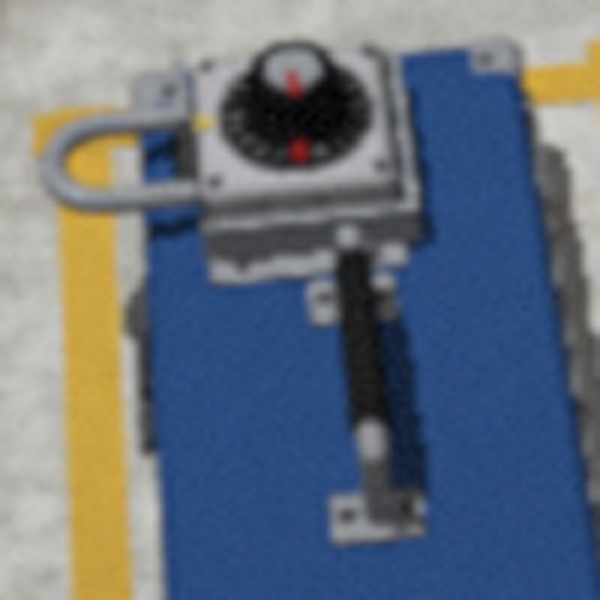

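```bash
python3 - <<'E'
from h import *
t=load("top0");s=load("side0")
T=lambda u,v:(365+u/8-.44,262+v/8-.44)
S=lambda u,v:(225+u/6-.42,298+v/6-.42)
T5=lambda u,v:(350+u/5-.4,230+v/5-.4)
S3=lambda u,v:(220+u/3-.33,290+v/3-.33)
for n,a,b in(("handle",T(559,139),S(360,337)),("hL",T(432,149),S(349,235)),("hR",T(686,129),S(371,437)),("knobtop",T(237,203),S(293,72)),("bow",T(240,478),S(52,168)),("arrow",T(236,305),S(203,122)),
  ("legs@lug?",T(232,345),S(165,160))):
    print(n,tri(t,a,s,b))
for n,a in(("BL",T5(84,148)),("FR",T5(722,362)),("BR",T5(690,100)),("FL",T5(108,412))):
    print(n,onz(t,*a,.05))
print("knob",onz(t,*T(237,203),.096),"handle",onz(t,*T(559,139),.086))
E
```

```text
handle (array([ 0.55165544, -0.27116364,  0.08316529]), np.float64(0.0005773799149738339))
hL (array([ 0.54840212, -0.23436715,  0.08505912]), np.float64(0.0007739226214590963))
hR (array([ 0.55474286, -0.30742212,  0.08388751]), np.float64(0.0005786463279196379))
knobtop (array([ 0.53167633, -0.17695922,  0.09475299]), np.float64(0.0006407304870834884))
bow (array([ 0.455797  , -0.18200953,  0.06102826]), np.float64(0.00032612046725372015))
arrow (array([ 0.50371782, -0.17924114,  0.07650828]), np.float64(0.00048556021546733945))
legs@lug? (array([ 0.49211809, -0.18049994,  0.06154725]), np.float64(0.0026863543515172924))
BL [ 0.60008209 -0.11993173  0.05      ]
FR [ 0.50203318 -0.41712833  0.05      ]
BR [ 0.62566842 -0.40790677  0.05      ]
FL [ 0.47684615 -0.13001171  0.05      ]
knob [ 0.53124739 -0.17679425  0.096     ] handle [ 0.55107109 -0.2705081   0.086     ]
```

Call:
send_rows:
  commands:
    - [1,[-0.34,-0.3,0],[0,0,0]]
    - [1,[-0.67,-0.6,0],[0,0,0]]
    - [1,[-1,-0.9,0],[0,0,0]]

```text
time_s: 0.48
tcp_pos: [0.2944, 0.3662, 0.4044]
orientation: [-180.0, -0.0, 153.6]
force: [0.3, 0.0, 0.6]
opening: 0.999
```

Call:
send_rows:
  commands:
    - [1,[-0.34,-0.3,0],[0,0,0]]
    - [1,[-0.67,-0.6,0],[0,0,0]]
    - [1,[-1,-0.9,0],[0,0,0]]

```text
time_s: 0.85
tcp_pos: [0.3439, 0.2411, 0.4046]
orientation: [-180.0, -0.0, 153.6]
force: [0.2, 0.5, 0.2]
opening: 1.004
```

Call:
send_rows:
  commands:
    - [1,[-0.34,-0.3,0],[0,0,0]]
    - [1,[-0.67,-0.6,0],[0,0,0]]
    - [1,[-1,-0.9,0],[0,0,0]]

```text
time_s: 1.23
tcp_pos: [0.3934, 0.116, 0.4046]
orientation: [-180.0, -0.0, 153.6]
force: [1.1, 0.9, 0.5]
opening: 0.999
```

Call:
send_rows:
  commands:
    - [1,[-0.34,-0.3,0],[0,0,0]]
    - [1,[-0.67,-0.6,0],[0,0,0]]
    - [1,[-1,-0.9,0],[0,0,0]]

```text
time_s: 1.6
tcp_pos: [0.443, -0.0092, 0.4046]
orientation: [-180.0, -0.0, 153.6]
force: [1.7, 1.0, -0.7]
opening: 0.999
```

Call:
send_rows:
  commands:
    - [1,[-0.34,-0.3,0],[0,0,0]]
    - [1,[-0.67,-0.6,0],[0,0,0]]
    - [1,[-1,-0.9,0],[0,0,0]]
    - [1,[-1,-0.9,0],[0,0,0.11]]
    - [1,[-1,-0.9,0],[0,0,0.22]]
    - [1,[-1,-0.9,0],[0,0,0.33]]
    - [1,[-1,-0.9,0],[0,0,0.44]]
    - [1,[-1,-0.9,0],[0,0,0.55]]
    - [1,[-1,-0.9,0],[0,0,0.651]]
    - [1,[-1,-0.9,0],[0,0,0.651]]

```text
time_s: 2.85
tcp_pos: [0.4923, -0.1328, 0.4044]
orientation: [-180.0, -0.0, 95.1]
force: [0.6, 0.7, 0.2]
opening: 1.0
```

```bash
cat >> h.py <<'E'
def delta(x,y,z,yaw):
    "shift (fraction) in tool axes and wz from measured pose to grasp-point target"
    from plant import get_state,r
    s=get_state(); p=np.array(s["tcp_pos"]); R=Ro.from_euler("xyz",s["orientation"],degrees=True)
    tgt=np.array([x,y,z+r.hold_point_z])
    G=Ro.from_euler("xyz",[180,0,yaw],degrees=True)
    print("t",s["time_s"],"tcp",p.round(4),"ori",np.round(s["orientation"],2),"F",np.round(s["force"],1),"j6",s["joints"][5].round(1),"op",round(s["opening"],3))
    print("shift",(R.inv().apply(tgt-p)*10).round(3),"turn",((R.inv()*G).as_rotvec()/(np.pi/2)).round(4))
E
python3 -c "
from h import *
delta(.5514,-.27,.25,95)"
```

```text
t 2.85 tcp [ 0.4923 -0.1328  0.4044] ori [-1.7997e+02 -1.0000e-02  9.5060e+01] F [0.6 0.7 0.2] j6 -24.3 op 1.0
shift [-1.419  0.468 -0.003] turn [-0.0003 -0.0001  0.0007]
```

Call:
send_rows:
  commands:
    - [1,[-0.4,0.15,0.1],[0,0,0]]
    - [1,[-0.8,0.3,0.2],[0,0,0]]
    - [1,[-1,0.468,0.4],[0,0,0]]
    - [1,[-1,0.468,0.7],[0,0,0]]

```text
time_s: 3.35
tcp_pos: [0.5483, -0.2296, 0.3338]
orientation: [180.0, 0.0, 95.2]
force: [-0.1, 0.1, -1.0]
opening: 1.0
```

Call:
send_rows:
  commands:
    - [1,[-0.2,0,0],[0,0,0]]
    - [1,[-0.419,0,0],[0,0,0]]
    - [1,[-0.419,0,0],[0,0,0]]

```text
time_s: 3.72
tcp_pos: [0.5512, -0.2721, 0.3359]
orientation: [179.9, 0.1, 95.0]
force: [-0.3, 0.0, 0.3]
opening: 0.998
```

```bash
python3 -c "
from h import *
delta(.5514,-.27,.082,95)
f=snap('top','1'); crop(f,'t1',340,200,540,340,4)
f=snap('side','1'); crop(f,'s1',200,230,400,480,3)"
```

```text
t 3.725 tcp [ 0.5512 -0.2721  0.3359] ori [1.7991e+02 7.0000e-02 9.4960e+01] F [-0.3  0.   0.3] j6 -34.6 op 0.998
shift [0.022 0.002 0.992] turn [ 0.001   0.0008 -0.0005]
```

View pics/s1.png

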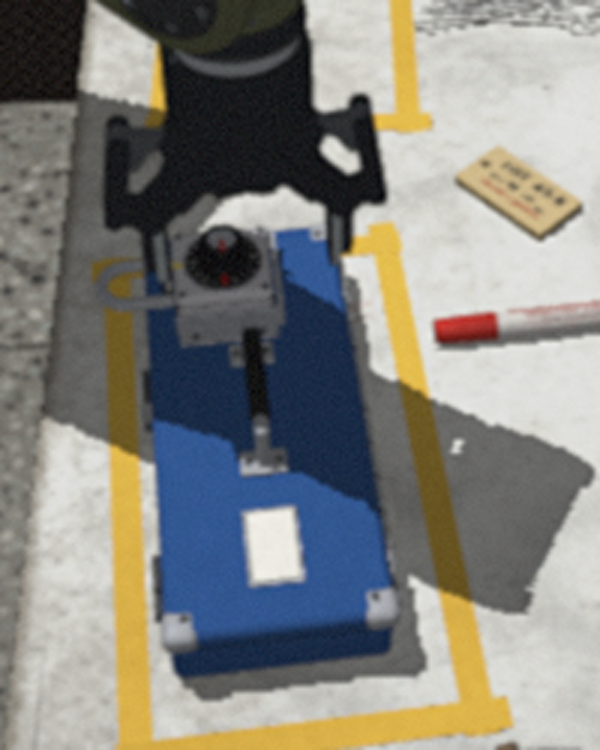

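Call:
send_rows:
  commands:
    - [1,[0.02,0,0.3],[0,0,0]]
    - [1,[0.02,0,0.6],[0,0,0]]
    - [1,[0.02,0,0.8],[0,0,0]]
    - [1,[0.02,0,0.92],[0,0,0]]
    - [1,[0.02,0,0.99],[0,0,0]]
    - [1,[0.02,0,0.99],[0,0,0]]
  newtons: 50

```text
time_s: 4.58
tcp_pos: [0.5512, -0.2681, 0.2358]
orientation: [180.0, 0.0, 95.0]
force: [-0.0, -0.2, 0.5]
opening: 0.995
```

Call:
send_rows:
  commands:
    - [0,[0,0,0],[0,0,0]]
    - [0,[0,0,0],[0,0,0]]
    - [0,[0,0,0],[0,0,0]]
    - [0,[0,0,0],[0,0,0]]
    - [0,[0,0,0],[0,0,0]]
    - [0,[0,0,0],[0,0,0]]
    - [0,[0,0,0],[0,0,0]]
  newtons: 50

```text
time_s: 5.45
tcp_pos: [0.5511, -0.2681, 0.2359]
orientation: [-180.0, 0.0, 95.0]
force: [-3.9, -0.0, 5.7]
opening: 0.118
```

```bash
python3 -c "
from h import *
delta(.574,.203,.082,88.8)
f=snap('top','2'); crop(f,'t2',340,200,540,340,4)
f=snap('side','2'); crop(f,'s2',200,230,400,480,3)"
```

```text
t 5.45 tcp [ 0.5511 -0.2681  0.2359] ori [-179.99    0.     95.01] F [-3.9 -0.   5.7] j6 -34.4 op 0.118
shift [ 4.673  0.639 -0.008] turn [-0.0001  0.      0.069 ]
```

View pics/s2.png

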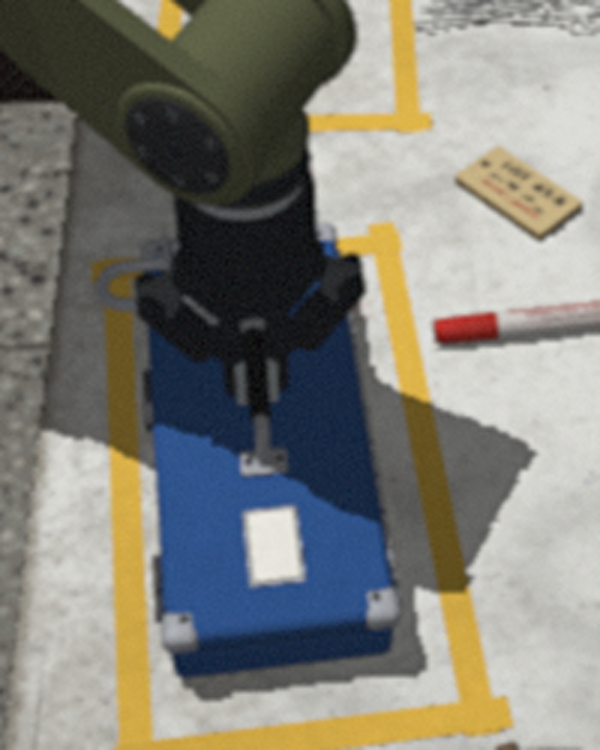

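Call:
send_rows:
  commands:
    - [0,[0.08,0.01,0],[0,0,0]]
    - [0,[0.22,0.03,0],[0,0,0]]
    - [0,[0.38,0.05,0],[0,0,0]]
    - [0,[0.55,0.075,0],[0,0,0]]
    - [0,[0.72,0.1,0],[0,0,0]]
    - [0,[0.88,0.12,0],[0,0,0]]
  newtons: 80

```text
time_s: 6.3
tcp_pos: [0.5555, -0.1795, 0.236]
orientation: [179.9, 0.1, 95.0]
force: [-0.2, -8.2, 1.9]
opening: 0.111
```

```bash
python3 -c "
from h import *
delta(.574,.205,.082,88.8)"
```

```text
t 6.3 tcp [ 0.5555 -0.1795  0.236 ] ori [1.7993e+02 1.1000e-01 9.4990e+01] F [-0.2 -8.2  1.9] j6 -26.4 op 0.111
shift [ 3.815  0.518 -0.013] turn [0.0008 0.0011 0.0688]
```

Call:
send_rows:
  commands:
    - [0,[0.16,0.02,0],[0,0,0.003]]
    - [0,[0.32,0.04,0.003],[0,0,0.006]]
    - [0,[0.48,0.065,0.005],[0,0,0.01]]
    - [0,[0.64,0.087,0.005],[0,0,0.014]]
    - [0,[0.8,0.11,0.005],[0,0,0.018]]
    - [0,[0.96,0.13,0.005],[0,0,0.023]]

```text
time_s: 7.05
tcp_pos: [0.5603, -0.083, 0.236]
orientation: [179.9, 0.1, 92.9]
force: [-0.6, -8.9, 6.1]
opening: 0.109
```

```bash
python3 -c "
from h import *
delta(.574,.205,.082,88.8)"
```

```text
t 7.05 tcp [ 0.5603 -0.083   0.236 ] ori [1.7987e+02 1.2000e-01 9.2910e+01] F [-0.6 -8.9  6.1] j6 -15.0 op 0.109
shift [ 2.869  0.283 -0.013] turn [0.0015 0.0013 0.0457]
```

Call:
send_rows:
  commands:
    - [0,[0.16,0.015,0],[0,0,0.004]]
    - [0,[0.32,0.03,0],[0,0,0.008]]
    - [0,[0.48,0.047,0],[0,0,0.012]]
    - [0,[0.64,0.063,0],[0,0,0.016]]
    - [0,[0.8,0.078,0],[0,0,0.02]]
    - [0,[0.96,0.094,0],[0,0,0.024]]

```text
time_s: 7.8
tcp_pos: [0.5649, 0.0134, 0.236]
orientation: [179.9, 0.1, 90.7]
force: [-0.5, -9.2, 6.5]
opening: 0.112
```

```bash
python3 -c "
from h import *
delta(.574,.205,.082,88.8)"
```

```text
t 7.8 tcp [0.5649 0.0134 0.236 ] ori [1.7988e+02 9.0000e-02 9.0750e+01] F [-0.5 -9.2  6.5] j6 -3.0 op 0.112
shift [ 1.914  0.116 -0.01 ] turn [0.0014 0.001  0.0217]
```

Call:
send_rows:
  commands:
    - [0,[0.16,0.01,0],[0,0,0.004]]
    - [0,[0.32,0.02,0],[0,0,0.008]]
    - [0,[0.48,0.03,0],[0,0,0.012]]
    - [0,[0.64,0.04,0],[0,0,0.016]]
    - [0,[0.8,0.05,0],[0,0,0.02]]
    - [0,[0.95,0.058,0],[0,0,0.022]]

```text
time_s: 8.55
tcp_pos: [0.5694, 0.1085, 0.236]
orientation: [179.9, 0.1, 88.8]
force: [-0.6, -10.1, 8.5]
opening: 0.109
```

```bash
python3 -c "
from h import *
delta(.574,.205,.082,88.8)
f=snap('top','3'); crop(f,'t3',140,200,340,340,4)
f=snap('side','3'); crop(f,'s3',200,150,400,330,4)"
```

```text
t 8.55 tcp [0.5694 0.1085 0.236 ] ori [1.7988e+02 7.0000e-02 8.8770e+01] F [ -0.6 -10.1   8.5] j6 8.5 op 0.109
shift [ 0.965  0.025 -0.008] turn [ 0.0013  0.0008 -0.0003]
```

View pics/s3.png

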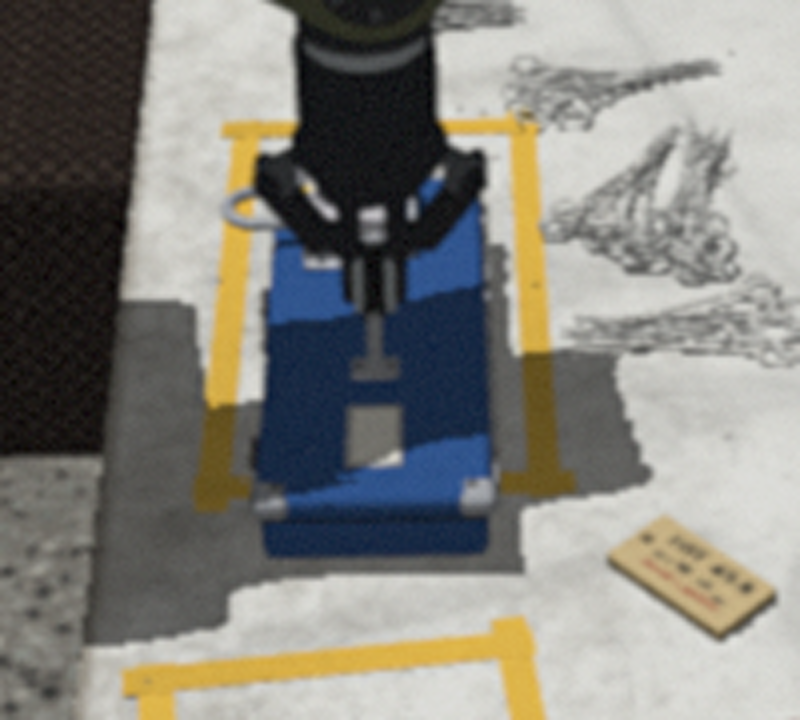

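View pics/t3.png

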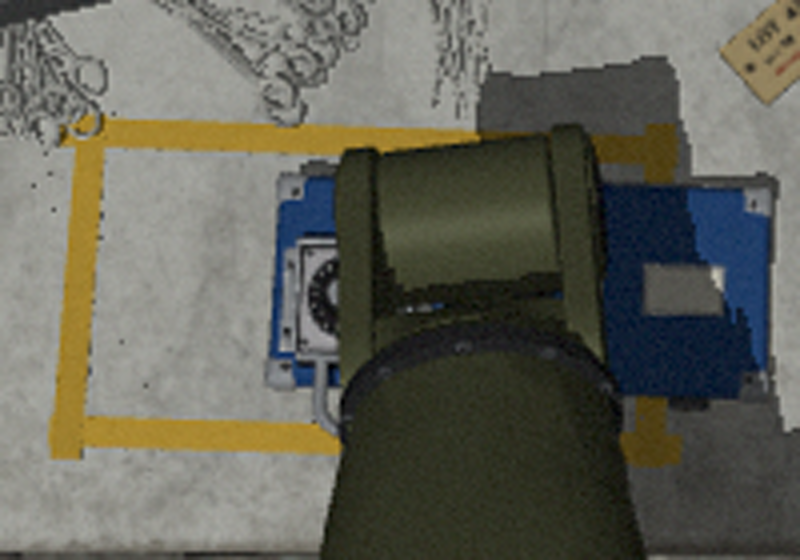

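Call:
send_rows:
  commands:
    - [0,[0.16,0.004,0],[0,0,0]]
    - [0,[0.32,0.008,0],[0,0,0]]
    - [0,[0.48,0.012,0],[0,0,0]]
    - [0,[0.64,0.017,0],[0,0,0]]
    - [0,[0.8,0.022,0],[0,0,0]]
    - [0,[0.92,0.025,0],[0,0,0]]
    - [0,[0.965,0.025,0],[0,0,0]]
    - [0,[0.965,0.025,0],[0,0,0]]

```text
time_s: 9.65
tcp_pos: [0.5739, 0.2053, 0.236]
orientation: [179.9, -0.0, 88.8]
force: [0.2, -2.2, 7.2]
opening: 0.111
```

```bash
python3 -c "
from h import *
delta(.574,.205,.082,88.8)
f=snap('top','4'); crop(f,'t4',140,200,340,340,4)
f=snap('side','4'); crop(f,'s4',200,150,400,330,4)"
```

```text
t 9.65 tcp [0.5739 0.2053 0.236 ] ori [ 1.7988e+02 -1.0000e-02  8.8800e+01] F [ 0.2 -2.2  7.2] j6 17.5 op 0.111
shift [-0.003  0.001 -0.007] turn [ 0.0013 -0.0001  0.    ]
```

View pics/s4.png

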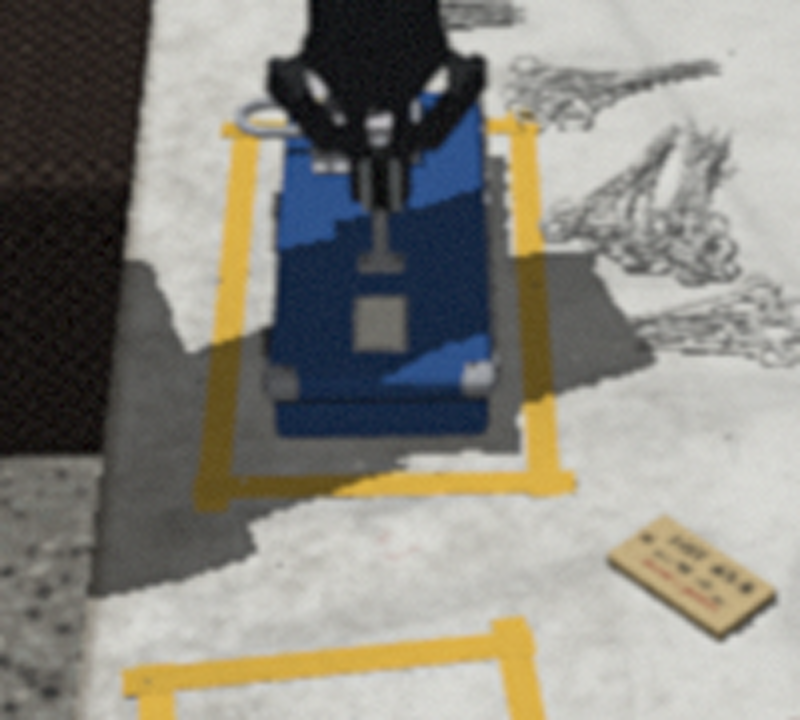

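View pics/t4.png

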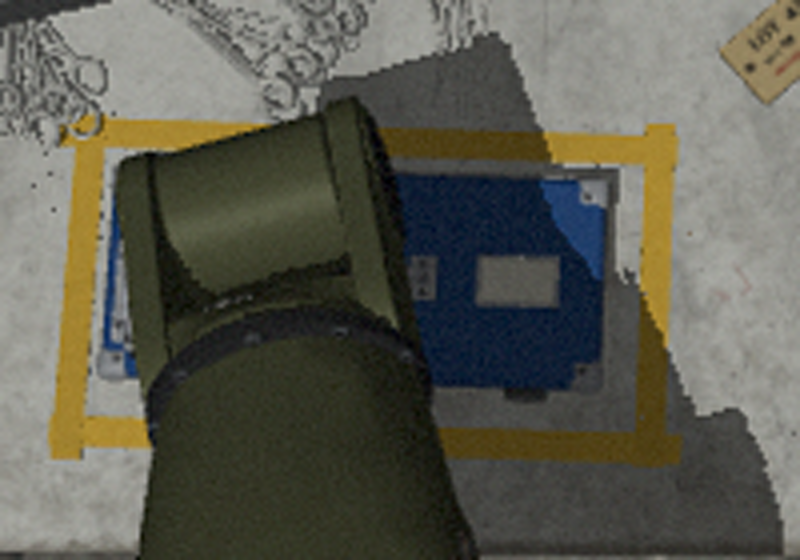

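```bash
python3 - <<'E'
from h import *
f=load("top4");s=load("side4")
T=lambda u,v:(140+u/4-.38,200+v/4-.38)
S=lambda u,v:(200+u/4-.38,150+v/4-.38)
print("BR",onz(f,*T(611,176),.05),"FR",onz(f,*T(603,391),.05),"FL",onz(f,*T(97,375),.05))
print("side bottom R",onz(s,*S(280,436),.004),onz(s,*S(487,436),.004), "tape",onz(s,*S(380,480),0))
E
```

```text
BR [0.63557116 0.05455879 0.05      ] FR [0.50917888 0.05731926 0.05      ] FL [0.51616318 0.34925624 0.05      ]
side bottom R [0.51548518 0.06695238 0.004     ] [0.63120251 0.06155668 0.004     ] tape [0.57087254 0.0323715  0.        ]
```

Call:
send_rows:
  commands:
    - [0.7,[0,0,0],[0,0,0]]
    - [0.7,[0,0,0],[0,0,0]]
    - [0.7,[0,0,0],[0,0,0]]
    - [0.7,[0,0,0],[0,0,0]]
    - [0.7,[0,0,-0.15],[0,0,0]]
    - [0.7,[0,0,-0.45],[0,0,0]]
    - [0.7,[0,0,-0.8],[0,0,0]]
    - [0.7,[0,0,-0.8],[0,0,0]]

```text
time_s: 10.75
tcp_pos: [0.5738, 0.2054, 0.3192]
orientation: [179.7, -0.1, 88.8]
force: [-0.7, 1.3, -0.5]
opening: 0.698
```

Call:
send_rows:
  commands:
    - [0.6,[-0.4,0,-0.4],[0,0,0]]
    - [0.6,[-0.8,0,-0.5],[0,0,0]]
    - [0.6,[-1,-0.4,-0.5],[0,0,0]]
    - [0.6,[-1,-0.8,-0.5],[0,0,0]]
    - [0.6,[-1,-1,-0.5],[0,0,0]]
    - [0.6,[-1,-1,-0.5],[0,0,0]]

```text
time_s: 11.5
tcp_pos: [0.4707, 0.1074, 0.3657]
orientation: [180.0, -0.0, 88.8]
force: [0.1, 0.3, -0.0]
opening: 0.606
```

```bash
python3 -c "
from h import *
delta(.564,.297,.2,130)
f=snap('top','5'); crop(f,'t5',140,200,340,340,4)
crop(f,'t5z',160,240,260,315,8)
f=snap('side','5'); crop(f,'s5',240,150,360,270,5)"
```

```text
t 11.5 tcp [0.4707 0.1074 0.3657] ori [ 1.7997e+02 -1.0000e-02  8.8820e+01] F [ 0.1  0.3 -0. ] j6 9.7 op 0.606
shift [1.914 0.893 0.11 ] turn [ 3.000e-04  1.000e-04 -4.576e-01]
```

View pics/t5.png

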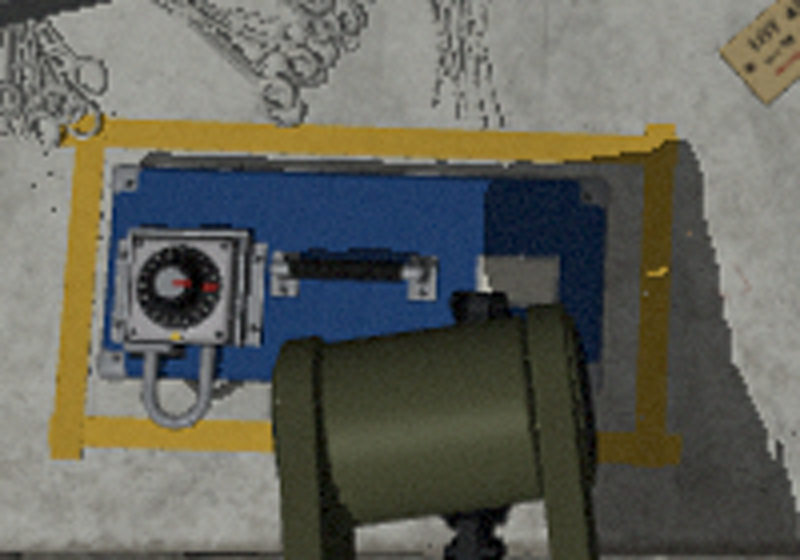

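View pics/s5.png

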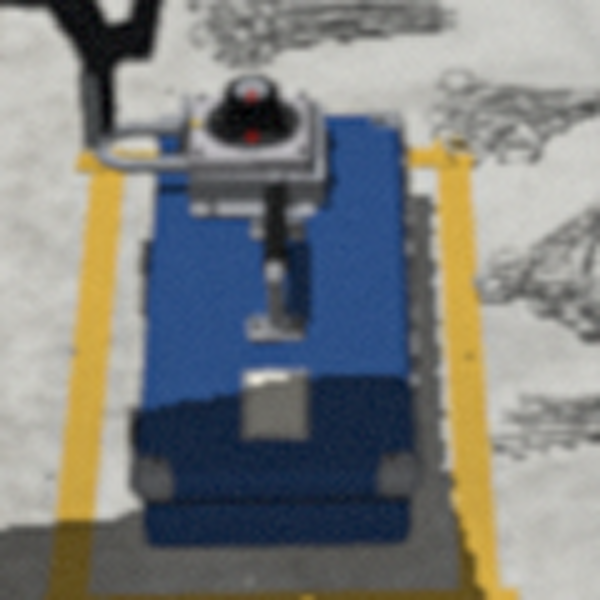

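View pics/t5z.png

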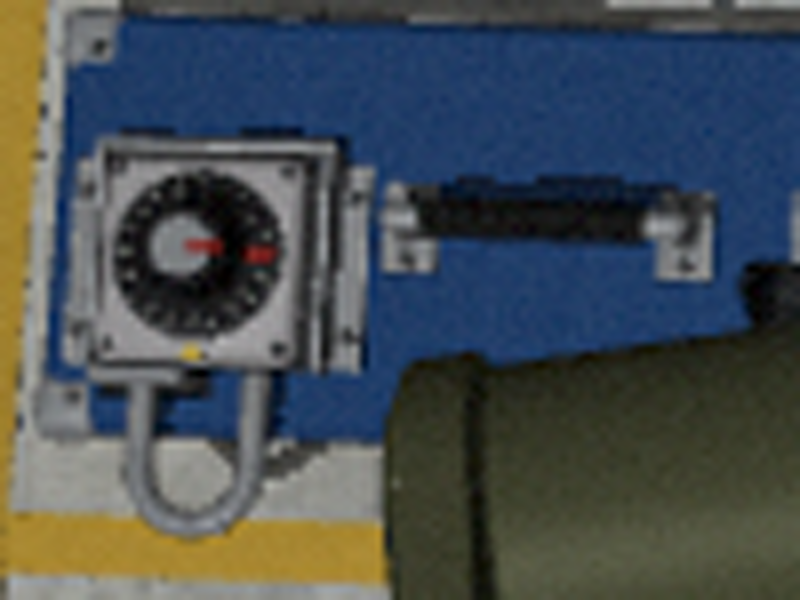

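```bash
python3 - <<'E'
from h import *
f=load("top5");s=load("side5");p=f["pixels"].astype(int)
T=lambda u,v:(160+u/8-.44,240+v/8-.44)
S=lambda u,v:(240+u/5-.4,150+v/5-.4)
k=tri(f,T(180,243),s,S(252,88));print("knobtop",k)
h=tri(f,T(533,215),s,S(275,229));print("handle",h)
red=(p[...,2]>110)&(p[...,1]<60)&(p[...,0]<60)
ys,xs=np.nonzero(red[262:285,175:205]);xs+=175;ys+=262
print(list(zip(xs,ys)))
far=xs>190
m=np.average(np.c_[xs,ys][far],axis=0);M=onz(f,*m,.0785)
C=onz(f,*T(180,243),.096); D=onz(f,*T(200,252),.078)
A=onz(f,*T(192,351),.078)
print("C",C,"D",D,"M",M,"A",A)
for c in(C,D):
    a=lambda q:np.degrees(np.arctan2(q[1]-c[1],q[0]-c[0]))
    print("mark ang",a(M),"arrow ang",a(A),"dial deg cw to go",(a(M)-a(A))%360)
print("bow",tri(f,T(193,525),s,S(100,155)))
E
```

```text
knobtop (array([0.56569972, 0.29912962, 0.09465534]), np.float64(4.709078865228415e-05))
handle (array([0.57587027, 0.20342944, 0.07825132]), np.float64(0.0012653790340716661))
[(np.int64(184), np.int64(270)), (np.int64(185), np.int64(270)), (np.int64(191), np.int64(271)), (np.int64(192), np.int64(271)), (np.int64(193), np.int64(271))]
C [0.56551737 0.29879438 0.096     ] D [0.56512016 0.29745794 0.078     ] M [0.56534444 0.28052034 0.0785    ] A [0.53693245 0.29834534 0.078     ]
mark ang -90.5421705811382 arrow ang -179.1000196432279 dial deg cw to go 88.55784906208972
mark ang -89.2413574082982 arrow ang 178.19681012403464 dial deg cw to go 92.56183246766716
bow (array([0.48904354, 0.3008144 , 0.05663989]), np.float64(3.5288920887465e-05))
```

Call:
send_rows:
  commands:
    - [0.6,[0.3,0.14,0],[0,0,-0.05]]
    - [0.6,[0.65,0.3,0],[0,0,-0.15]]
    - [0.6,[1,0.45,0],[0,0,-0.25]]
    - [0.6,[1,0.6,0],[0,0,-0.35]]
    - [0.6,[1,0.75,0],[0,0,-0.45]]
    - [0.6,[1,0.9,0],[0,0,-0.5]]
    - [0.6,[1,0.9,0],[0,0,-0.5]]

```text
time_s: 12.48
tcp_pos: [0.5645, 0.2054, 0.3643]
orientation: [-180.0, -0.0, 133.7]
force: [-0.9, 0.1, 0.9]
opening: 0.601
```

```bash
python3 -c "
from h import *
delta(.5654,.2983,.135,133.8)"
```

```text
t 12.475 tcp [0.5645 0.2054 0.3643] ori [-1.7996e+02 -2.0000e-02  1.3373e+02] F [-0.9  0.1  0.9] j6 -27.2 op 0.601
shift [0.665 0.649 0.746] turn [-0.0004 -0.0002 -0.0007]
```

Call:
send_rows:
  commands:
    - [0.6,[0.22,0.215,0.1],[0,0,0]]
    - [0.6,[0.45,0.44,0.25],[0,0,0]]
    - [0.6,[0.665,0.649,0.45],[0,0,0]]
    - [0.6,[0.665,0.649,0.65],[0,0,0]]
    - [0.6,[0.665,0.649,0.746],[0,0,0]]
    - [0.6,[0.665,0.649,0.746],[0,0,0]]

```text
time_s: 13.22
tcp_pos: [0.5643, 0.2981, 0.2903]
orientation: [-180.0, -0.0, 133.7]
force: [-0.0, 0.7, -0.1]
opening: 0.601
```

```bash
python3 -c "
from h import *
delta(.5654,.2983,.098,133.8)
f=snap('side','6'); crop(f,'s6',220,120,360,240,5)"
```

```text
t 13.225 tcp [0.5643 0.2981 0.2903] ori [-1.7995e+02 -1.0000e-02  1.3373e+02] F [-0.   0.7 -0.1] j6 -19.2 op 0.601
shift [-0.007  0.009  0.376] turn [-0.0005 -0.0002 -0.0008]
```

View pics/s6.png

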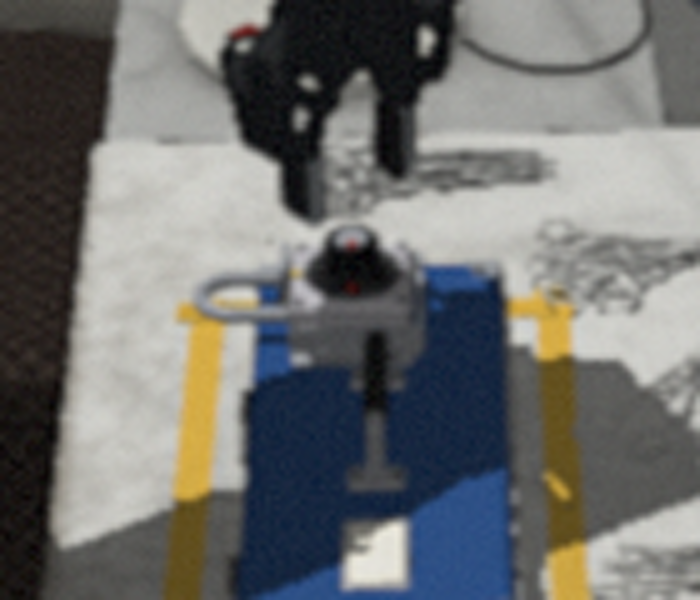

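Call:
send_rows:
  commands:
    - [0.6,[-0.007,0.009,0.12],[0,0,0]]
    - [0.6,[-0.007,0.009,0.24],[0,0,0]]
    - [0.6,[-0.007,0.009,0.33],[0,0,0]]
    - [0.6,[-0.007,0.009,0.37],[0,0,0]]
    - [0.6,[-0.007,0.009,0.37],[0,0,0]]
  newtons: 30

```text
time_s: 13.9
tcp_pos: [0.5655, 0.2985, 0.2534]
orientation: [-180.0, -0.0, 133.8]
force: [0.4, -0.1, -0.0]
opening: 0.597
```

Call:
send_rows:
  commands:
    - [0.4,[0,0,0],[0,0,0]]
    - [0.3,[0,0,0],[0,0,0]]
    - [0.2,[0,0,0],[0,0,0]]
    - [0.15,[0,0,0],[0,0,0]]
    - [0.15,[0,0,0],[0,0,0]]
    - [0.15,[0,0,0],[0,0,0]]
  newtons: 30

```text
time_s: 14.65
tcp_pos: [0.5655, 0.2986, 0.2541]
orientation: [180.0, 0.0, 133.8]
force: [-1.5, 0.6, 5.2]
opening: 0.3
```

```bash
python3 -c "
from h import *
delta(.5654,.2983,.098,133.8)
f=snap('side','7'); crop(f,'s7',220,120,360,240,5)"
```

```text
t 14.65 tcp [0.5655 0.2986 0.2541] ori [1.7996e+02 2.0000e-02 1.3380e+02] F [-1.5  0.6  5.2] j6 -19.2 op 0.3
shift [-0.001 -0.003  0.014] turn [0.0004 0.0002 0.    ]
```

View pics/s7.png

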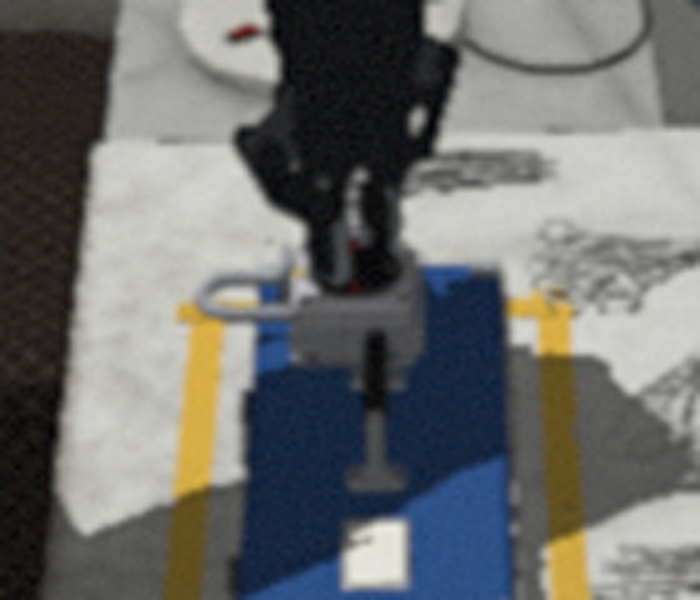

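Call:
send_rows:
  commands:
    - [0.15,[0,0,0],[0,0,0.1]]
    - [0.15,[0,0,0],[0,0,0.2]]
    - [0.15,[0,0,0],[0,0,0.2]]
    - [0.15,[0,0,0],[0,0,0.3]]
    - [0.15,[0,0,0],[0,0,0.4]]
    - [0.15,[0,0,0],[0,0,0.4]]
    - [0.15,[0,0,0],[0,0,0.5]]
    - [0.15,[0,0,0],[0,0,0.6]]
    - [0.15,[0,0,0],[0,0,0.6]]
    - [0.15,[0,0,0],[0,0,0.7]]
    - [0.15,[0,0,0],[0,0,0.8]]
    - [0.15,[0,0,0],[0,0,0.8]]

```text
time_s: 16.2
tcp_pos: [0.5654, 0.2987, 0.2541]
orientation: [180.0, -0.0, 61.7]
force: [-1.9, 0.4, 6.1]
opening: 0.301
```

```bash
python3 -c "
from h import *
delta(.5654,.2983,.098,133.8-90)
f=snap('side','8'); crop(f,'s8',220,120,360,240,5)
f=snap('top','8'); crop(f,'t8',160,220,260,315,6)"
```

```text
t 16.2 tcp [0.5654 0.2987 0.2541] ori [ 1.7999e+02 -4.0000e-02  6.1660e+01] F [-1.9  0.4  6.1] j6 52.9 op 0.301
shift [-0.003  0.001  0.014] turn [ 1.000e-04 -4.000e-04  1.984e-01]
```

View pics/s8.png

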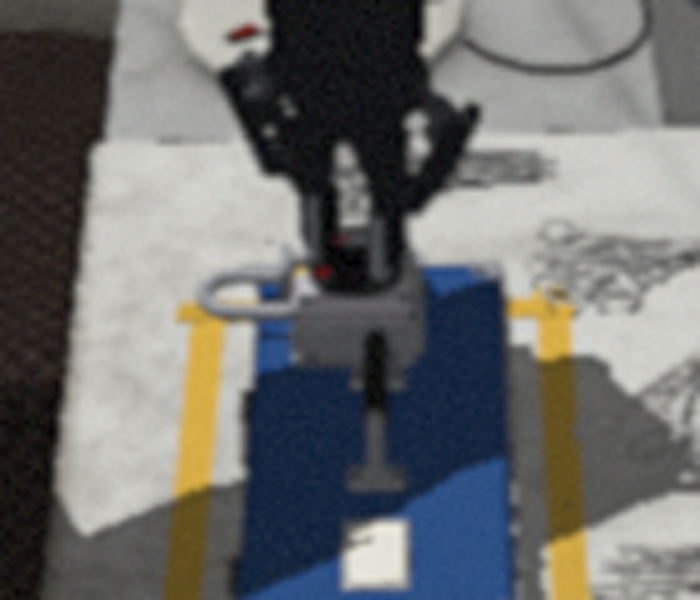

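View pics/t8.png

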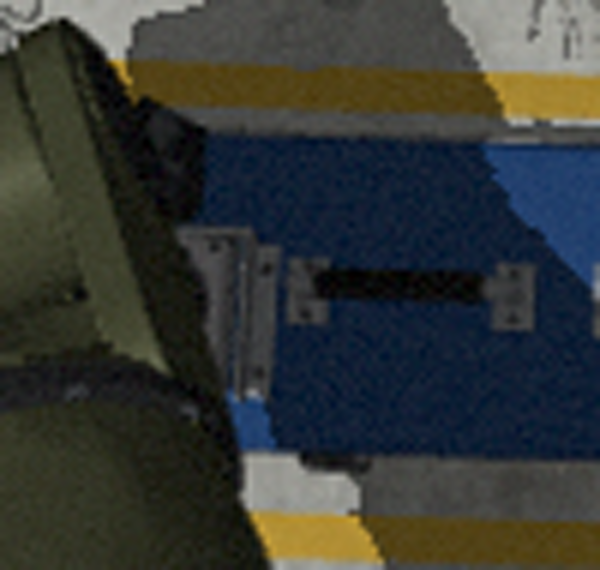

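```bash
python3 - <<'E'
from h import *
s=load("side8");S=lambda u,v:(220+u/5-.4,120+v/5-.4)
M=onz(s,*S(323,271),.078);A=onz(s,*S(302,269),.078);print(M,A)
c=np.array([.5654,.2985])
for q in(M,A): print(np.degrees(np.arctan2(q[1]-c[1],q[0]-c[0])),np.hypot(*(q[:2]-c)))
E
```

```text
[0.55091297 0.29595987 0.078     ] [0.54059295 0.29823327 0.078     ]
-170.0549450306863 0.014708035071390983
-179.38396086640273 0.024808486763388427
```

Call:
send_rows:
  commands:
    - [0.15,[0,0,0],[0,0,0.1]]
    - [0.15,[0,0,0],[0,0,0.2]]
    - [0.15,[0,0,0],[0,0,0.2]]

```text
time_s: 16.68
tcp_pos: [0.5654, 0.2987, 0.2541]
orientation: [-180.0, -0.0, 43.7]
force: [-1.5, 0.5, 4.9]
opening: 0.297
```

Call:
send_rows:
  commands:
    - [0.6,[0,0,0],[0,0,0]]
    - [0.6,[0,0,0],[0,0,0]]
    - [0.6,[0,0,0],[0,0,0]]
    - [0.6,[0,0,-0.1],[0,0,0]]
    - [0.6,[0,0,-0.4],[0,0,0]]
    - [0.6,[0,0,-0.7],[0,0,0]]
    - [0.6,[0,0,-0.7],[0,0,0]]

```text
time_s: 17.55
tcp_pos: [0.5656, 0.2986, 0.3269]
orientation: [179.9, -0.3, 43.8]
force: [0.3, -0.1, -0.3]
opening: 0.601
```

```bash
python3 -c "
from h import *
delta(.5654,.2983,.098,133.8-90)
f=snap('side','9'); crop(f,'s9',240,140,320,200,8)
f=snap('top','9'); crop(f,'t9',140,220,260,315,6)"
```

```text
t 17.55 tcp [0.5656 0.2986 0.3269] ori [179.91  -0.27  43.8 ] F [ 0.3 -0.1 -0.3] j6 70.8 op 0.601
shift [-0.008 -0.     0.742] turn [ 0.0011 -0.003   0.    ]
```

View pics/s9.png

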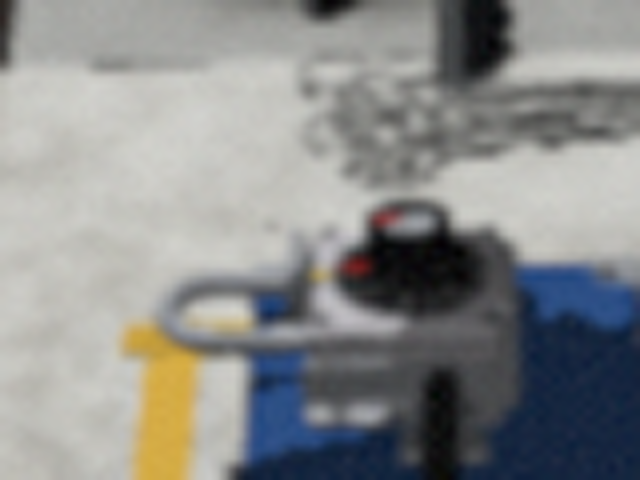

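View pics/t9.png

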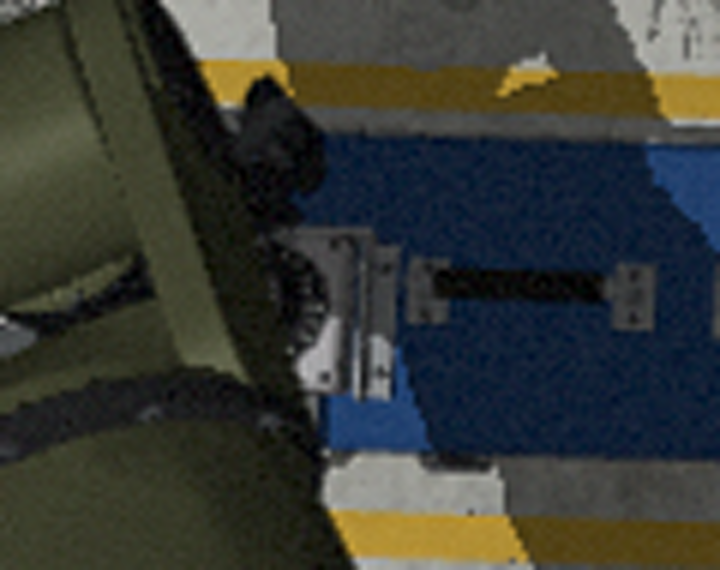

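Call:
send_rows:
  commands:
    - [0.6,[-0.2,-0.2,-0.1],[0,0,0.1]]
    - [0.6,[-0.5,-0.4,-0.2],[0,0,0.2]]
    - [0.6,[-0.7,-0.6,-0.2],[0,0,0.3]]
    - [0.6,[-1,-0.8,-0.2],[0,0,0.4]]
    - [0.75,[-1,-0.8,-0.2],[0,0,0.5]]
    - [0.75,[-1,-0.8,-0.2],[0,0,0.5]]

```text
time_s: 18.4
tcp_pos: [0.4377, 0.287, 0.3431]
orientation: [180.0, 0.0, -1.1]
force: [-0.7, 0.8, 0.1]
opening: 0.754
```

```bash
python3 -c "
from h import *
delta(.5094,.2997,.12,-1.2)
f=snap('side','10'); crop(f,'s10',240,140,320,200,8)
f=snap('top','10'); crop(f,'t10',140,220,260,315,6)"
```

```text
t 18.4 tcp [0.4377 0.287  0.3431] ori [ 1.7997e+02  5.0000e-02 -1.1400e+00] F [-0.7  0.8  0.1] j6 120.4 op 0.754
shift [ 0.715 -0.141  0.683] turn [0.0003 0.0005 0.0007]
```

View pics/t10.png

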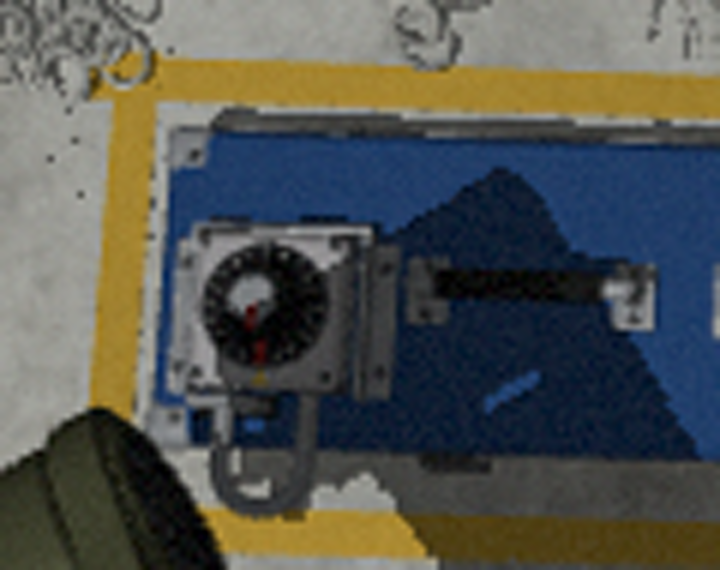

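View pics/s10.png

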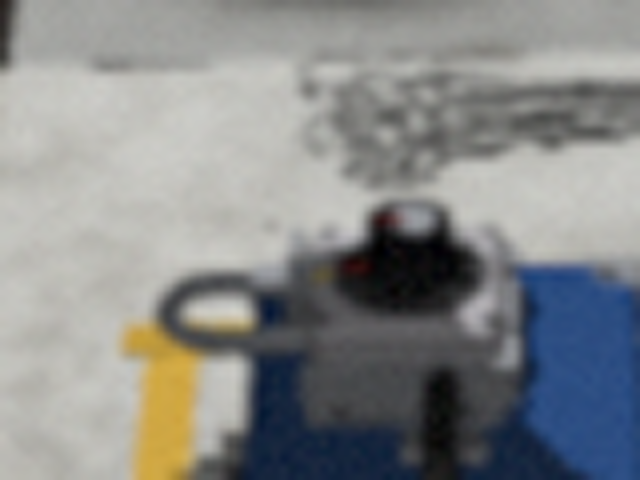

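```bash
python3 - <<'E'
from h import *
f=load("top10");s=load("side10");T=lambda u,v:(140+u/6-.42,220+v/6-.42)
for q in((220,440),(307,440),(264,512)): print(onz(f,*T(*q),.063))
S=lambda u,v:(240+u/8-.44,140+v/8-.44)
print(tri(f,T(262,512),s,S(165,318)))
E
```

```text
[0.51648092 0.3175578  0.063     ]
[0.51673826 0.2845757  0.063     ]
[0.48931999 0.29955064 0.063     ]
(array([0.49009505, 0.30109047, 0.06013996]), np.float64(0.0012801911372204112))
```

Call:
send_rows:
  commands:
    - [0.75,[0.35,-0.07,0.2],[0,0,0]]
    - [0.75,[0.715,-0.149,0.4],[0,0,0]]
    - [0.75,[0.715,-0.149,0.68],[0,0,0]]
    - [0.75,[0.715,-0.149,0.68],[0,0,0]]

```text
time_s: 19.0
tcp_pos: [0.5097, 0.3002, 0.2731]
orientation: [179.9, 0.2, -1.1]
force: [-0.7, 0.1, -0.4]
opening: 0.752
```

```bash
python3 -c "
from h import *
delta(.509,.3005,.070,-1.2)
f=snap('side','11'); crop(f,'s11',220,120,340,220,6)"
```

```text
t 19.0 tcp [0.5097 0.3002 0.2731] ori [179.87   0.25  -1.09] F [-0.7  0.1 -0.4] j6 118.0 op 0.752
shift [-0.005 -0.004  0.484] turn [0.0015 0.0027 0.0012]
```

View pics/s11.png

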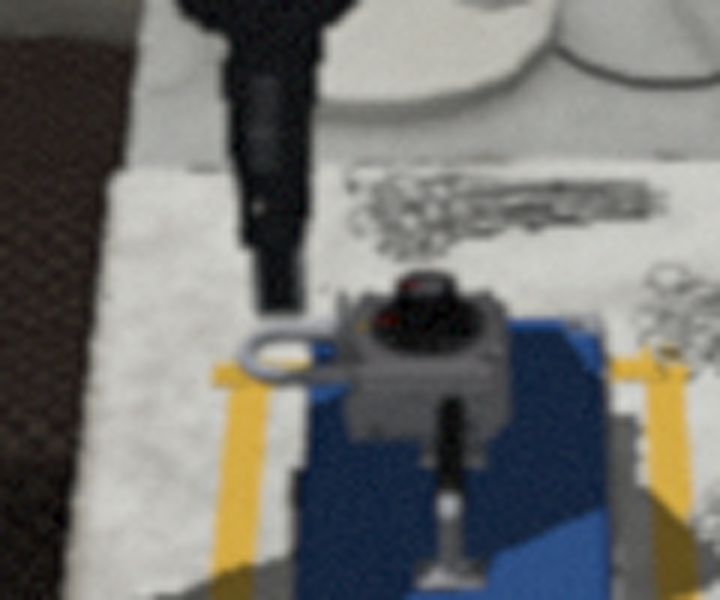

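Call:
send_rows:
  commands:
    - [0.75,[-0.005,-0.004,0.15],[0,0,0]]
    - [0.75,[-0.005,-0.004,0.3],[0,0,0]]
    - [0.75,[-0.005,-0.004,0.42],[0,0,0]]
    - [0.75,[-0.005,-0.004,0.48],[0,0,0]]
    - [0.75,[-0.005,-0.004,0.48],[0,0,0]]
  newtons: 30

```text
time_s: 19.68
tcp_pos: [0.5092, 0.3009, 0.2272]
orientation: [180.0, 0.0, -1.2]
force: [0.3, -0.1, 0.5]
opening: 0.747
```

Call:
send_rows:
  commands:
    - [0.6,[0,0,0],[0,0,0]]
    - [0.5,[0,0,0],[0,0,0]]
    - [0.4,[0,0,0],[0,0,0]]
    - [0.3,[0,0,0],[0,0,0]]
    - [0.3,[0,0,0],[0,0,0]]
    - [0.3,[0,0,0],[0,0,0]]
  newtons: 30

```text
time_s: 20.42
tcp_pos: [0.5092, 0.3009, 0.2279]
orientation: [-180.0, -0.0, -1.2]
force: [-2.2, -0.8, 5.8]
opening: 0.451
```

```bash
python3 -c "
from h import *
delta(.509,.3005,.070,-1.2)
f=snap('side','12'); crop(f,'s12',220,120,340,220,6)
f=snap('top','12'); crop(f,'t12',140,220,260,315,6)"
```

```text
t 20.425 tcp [0.5092 0.3009 0.2279] ori [-1.7999e+02 -2.0000e-02 -1.2000e+00] F [-2.2 -0.8  5.8] j6 118.2 op 0.451
shift [-0.002  0.004  0.032] turn [-0.0001 -0.0002 -0.    ]
```

View pics/s12.png

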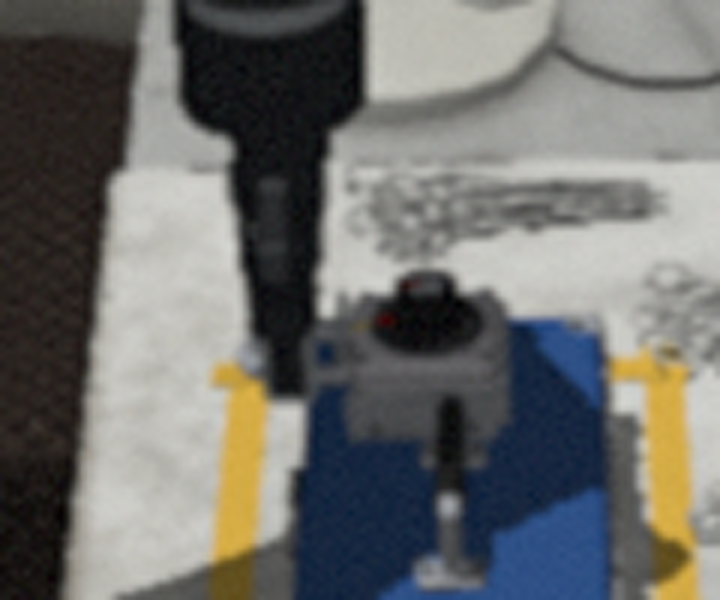

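Call:
send_rows:
  commands:
    - [0.3,[-0.03,0,0],[0,0,0]]
    - [0.3,[-0.07,0,0],[0,0,0]]
    - [0.3,[-0.11,0,0],[0,0,0]]
    - [0.3,[-0.15,0,0],[0,0,0]]
    - [0.3,[-0.18,0,0],[0,0,0]]
    - [0.3,[-0.18,0,0],[0,0,0]]
  newtons: 40

```text
time_s: 21.28
tcp_pos: [0.4908, 0.3014, 0.2275]
orientation: [180.0, 0.0, -1.2]
force: [-1.1, 1.2, 3.6]
opening: 0.446
```

Call:
send_rows:
  commands:
    - [0.3,[-0.02,0,0],[0,0,0]]
    - [0.3,[-0.02,0,0],[0,0,0]]

```text
time_s: 21.52
tcp_pos: [0.4891, 0.3013, 0.2275]
orientation: [-180.0, 0.0, -1.2]
force: [0.6, 2.2, 2.9]
opening: 0.446
```

```bash
python3 -c "
from h import *
delta(.509,.3005,.070,-1.2)
f=snap('side','13'); crop(f,'s13',220,120,340,220,6)
f=snap('top','13'); crop(f,'t13',140,220,260,315,6)"
```

```text
t 21.525 tcp [0.4891 0.3013 0.2275] ori [-1.8e+02  1.0e-02 -1.2e+00] F [0.6 2.2 2.9] j6 119.2 op 0.446
shift [0.199 0.004 0.028] turn [-0.      0.0001  0.    ]
```

View pics/s13.png

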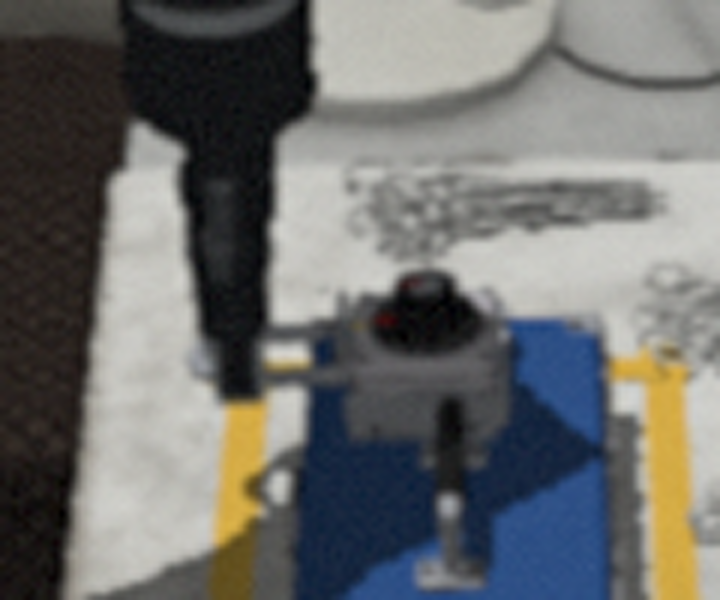

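Call:
send_rows:
  commands:
    - [0.3,[-0.012,0,0],[0,0,0]]
    - [0.3,[-0.012,0,0],[0,0,0]]

```text
time_s: 21.88
tcp_pos: [0.488, 0.3012, 0.2276]
orientation: [180.0, -0.0, -1.2]
force: [2.4, -0.7, 2.9]
opening: 0.446
```

Call:
send_rows:
  commands:
    - [0.3,[-0.01,0,0],[0,0,0]]
    - [0.3,[-0.01,0,0],[0,0,0]]

```text
time_s: 22.12
tcp_pos: [0.487, 0.3013, 0.2276]
orientation: [180.0, 0.0, -1.2]
force: [3.2, -0.5, 1.8]
opening: 0.442
```

Call:
send_rows:
  commands:
    - [0.3,[-0.01,0,0],[0,0,0]]
    - [0.3,[-0.01,0,0],[0,0,0]]

```text
time_s: 22.38
tcp_pos: [0.486, 0.3013, 0.2276]
orientation: [180.0, -0.0, -1.2]
force: [2.4, -1.0, 2.5]
opening: 0.443
```

Call:
send_rows:
  commands:
    - [0.3,[-0.01,0,0],[0,0,0]]
    - [0.3,[-0.01,0,0],[0,0,0]]

```text
time_s: 22.62
tcp_pos: [0.4853, 0.3013, 0.2278]
orientation: [-180.0, -0.1, -1.2]
force: [6.2, -0.5, 2.9]
opening: 0.448
```

```bash
python3 -c "
from h import *
delta(.509,.3005,.070,-1.2)
f=snap('side','14'); crop(f,'s14',220,120,340,220,6)
f=snap('top','14'); crop(f,'t14',140,220,260,315,6)"
```

```text
t 22.625 tcp [0.4853 0.3013 0.2278] ori [-1.7998e+02 -7.0000e-02 -1.2000e+00] F [ 6.2 -0.5  2.9] j6 119.4 op 0.448
shift [0.237 0.003 0.032] turn [-0.0002 -0.0008 -0.    ]
```

View pics/s14.png

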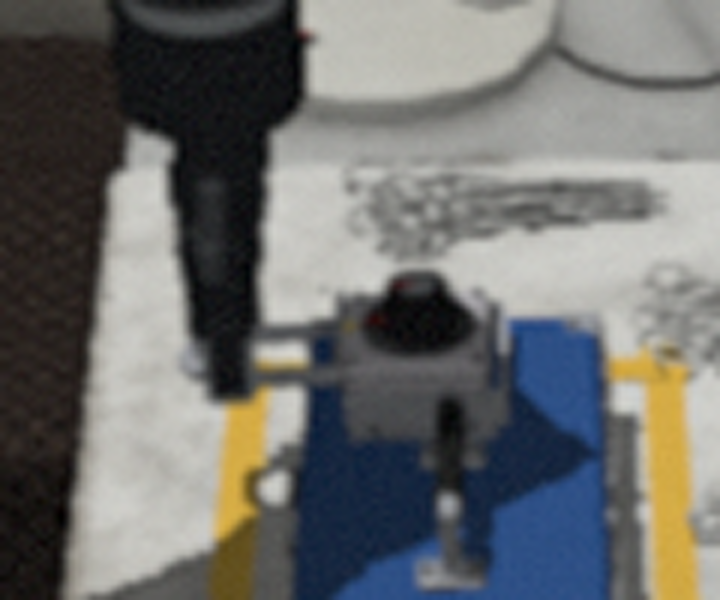

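View pics/t14.png

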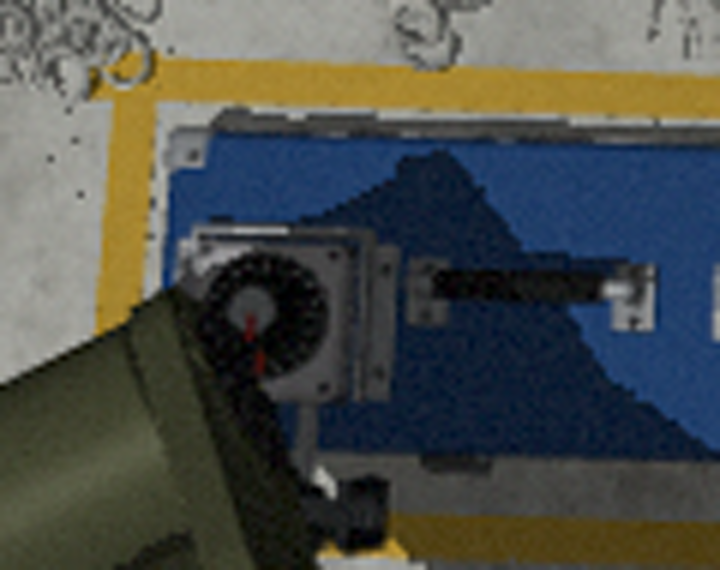

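Call:
send_rows:
  commands:
    - [0.75,[0,0,0],[0,0,0]]
    - [0.75,[0,0,0],[0,0,0]]
    - [0.75,[0,0,0],[0,0,0]]
    - [0.75,[0,0,0],[0,0,0]]
    - [0.75,[0,0,-0.2],[0,0,0]]
    - [0.75,[0,0,-0.5],[0,0,0]]
    - [0.75,[0,0,-0.8],[0,0,0]]
    - [0.75,[-0.3,0,-1],[0,0,0]]
    - [0.75,[-0.7,0,-1],[0,0,0]]
    - [0.75,[-0.7,0,-1],[0,0,0]]

```text
time_s: 23.98
tcp_pos: [0.4133, 0.303, 0.328]
orientation: [-180.0, 0.0, -1.1]
force: [-0.3, 0.1, -0.2]
opening: 0.745
```

```bash
python3 -c "
from h import *
delta(.562,.299,.130,-1.2)
f=snap('side','15'); crop(f,'s15',240,140,320,200,8)
f=snap('top','15'); crop(f,'t15',160,240,260,315,8)"
```

```text
t 23.975 tcp [0.4133 0.303  0.328 ] ori [-179.99    0.     -1.12] F [-0.3  0.1 -0.2] j6 123.3 op 0.745
shift [1.487 0.011 0.433] turn [-0.0001  0.      0.0009]
```

View pics/s15.png

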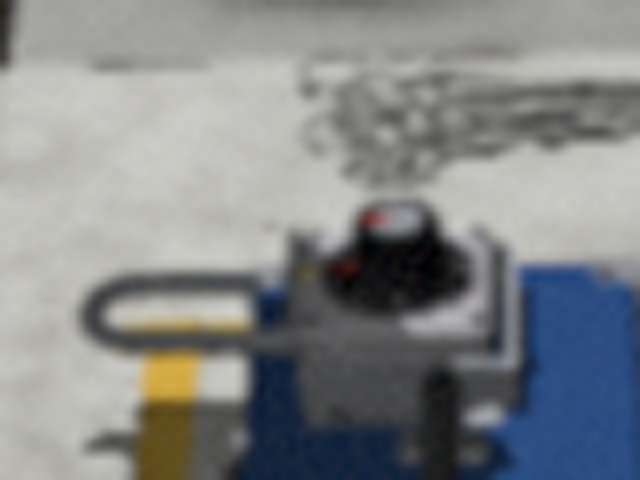

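View pics/t15.png

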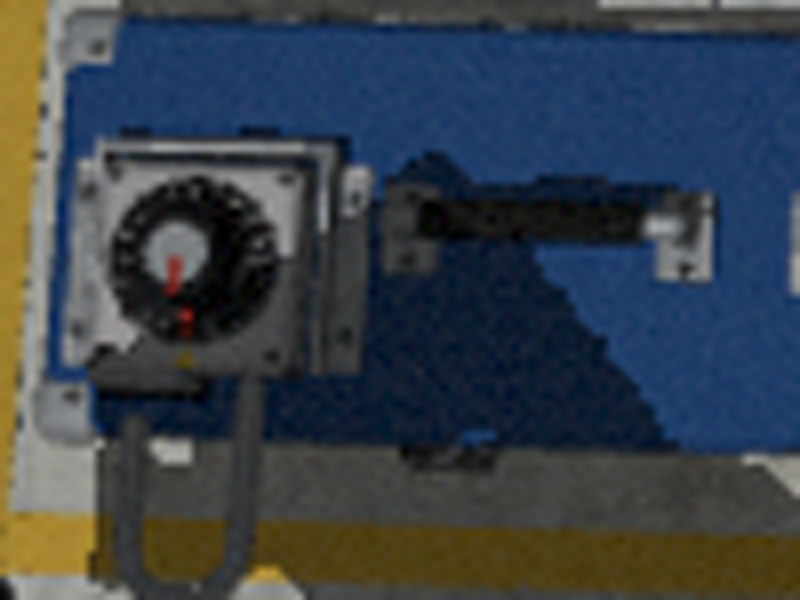

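```bash
python3 - <<'E'
from h import *
f=load("top15");s=load("side15");T=lambda u,v:(160+u/8-.44,240+v/8-.44)
S=lambda u,v:(240+u/8-.44,140+v/8-.44)
print(tri(f,T(177,250),s,S(396,218)),onz(f,*T(177,250),.096))
print("body front edge",onz(f,*T(190,370),.076),"leg end",onz(f,*T(132,420),.066),"bow",onz(f,*T(190,603),.063),tri(f,T(190,603),s,S(85,315)))
E
```

```text
(array([0.56352608, 0.29963537, 0.09554533]), np.float64(0.00013478485636196657)) [0.56354061 0.29953235 0.096     ]
body front edge [0.53172158 0.29913148 0.076     ] leg end [0.51819977 0.31731309 0.066     ] bow [0.46667951 0.29905661 0.063     ] (array([0.46650846, 0.2988738 , 0.06366566]), np.float64(0.0003026186368766026))
```

Call:
send_rows:
  commands:
    - [0.55,[0.3,0,0],[0,0,0]]
    - [0.55,[0.7,0.005,0],[0,0,0]]
    - [0.55,[1,0.008,0],[0,0,0]]
    - [0.55,[1,0.008,0.2],[0,0,0]]

```text
time_s: 24.58
tcp_pos: [0.5175, 0.2993, 0.3077]
orientation: [-179.9, -0.1, -1.3]
force: [0.1, 1.0, -0.3]
opening: 0.549
```

Call:
send_rows:
  commands:
    - [0.55,[0.25,0,0],[0,0,0]]
    - [0.55,[0.5,0,0],[0,0,0.001]]
    - [0.55,[0.5,0,0.23],[0,0,0.001]]
    - [0.55,[0.5,0,0.23],[0,0,0.001]]

```text
time_s: 25.08
tcp_pos: [0.5654, 0.2984, 0.2823]
orientation: [179.9, 0.2, -1.3]
force: [0.8, -0.8, -0.4]
opening: 0.555
```

```bash
python3 -c "
from h import *
delta(.5634,.2993,.098,-1.2)
f=snap('side','16'); crop(f,'s16',220,120,340,220,6)"
```

```text
t 25.075 tcp [0.5654 0.2984 0.2823] ori [179.9    0.2   -1.34] F [ 0.8 -0.8 -0.4] j6 115.9 op 0.555
shift [-0.019 -0.009  0.296] turn [ 0.0011  0.0022 -0.0015]
```

View pics/s16.png

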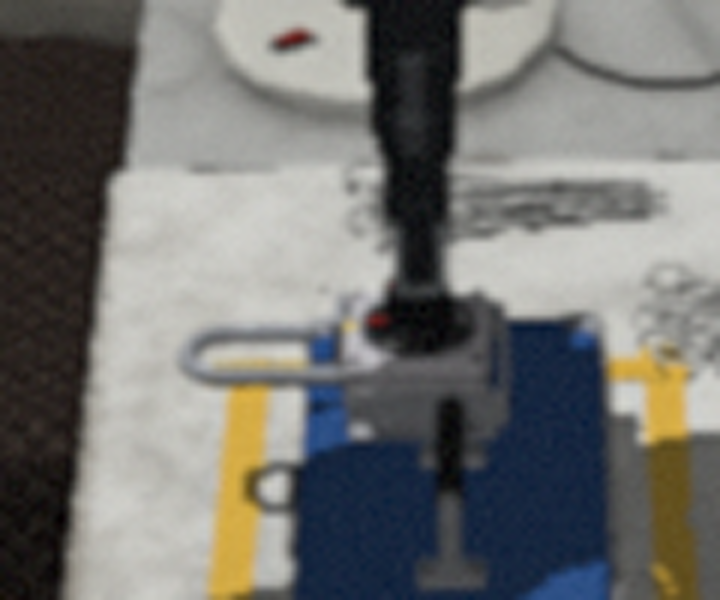

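Call:
send_rows:
  commands:
    - [0.55,[-0.015,-0.005,0.1],[0,0,0]]
    - [0.55,[-0.015,-0.005,0.2],[0,0,0]]
    - [0.55,[-0.015,-0.005,0.26],[0,0,0]]
    - [0.55,[-0.015,-0.005,0.275],[0,0,0]]
    - [0.55,[-0.015,-0.005,0.275],[0,0,0]]
  newtons: 40

```text
time_s: 25.75
tcp_pos: [0.5635, 0.2995, 0.2572]
orientation: [-180.0, -0.0, -1.3]
force: [0.7, -0.2, 0.7]
opening: 0.546
```

```bash
python3 -c "
from h import *
delta(.5634,.2993,.098,-1.2)"
```

```text
t 25.75 tcp [0.5635 0.2995 0.2572] ori [-1.7999e+02 -1.0000e-02 -1.2900e+00] F [ 0.7 -0.2  0.7] j6 116.0 op 0.546
shift [-0.001  0.002  0.045] turn [-0.0001 -0.0001 -0.001 ]
```

Call:
send_rows:
  commands:
    - [0.55,[0,0,0.035],[0,0,0]]
    - [0.4,[0,0,0.035],[0,0,0]]
    - [0.3,[0,0,0.035],[0,0,0]]
    - [0.2,[0,0,0.035],[0,0,0]]
    - [0.1,[0,0,0.035],[0,0,0]]
    - [0.1,[0,0,0.035],[0,0,0]]
    - [0.1,[0,0,0.035],[0,0,0]]
  newtons: 40

```text
time_s: 26.62
tcp_pos: [0.5635, 0.2994, 0.2537]
orientation: [-180.0, -0.0, -1.3]
force: [-1.6, -0.7, 4.3]
opening: 0.294
```

Call:
send_rows:
  commands:
    - [0.1,[0.008,0,0],[0,0,0]]
    - [0.1,[0.01,0,-0.03],[0,0,0]]
    - [0.1,[0.01,0,-0.08],[0,0,0]]
    - [0.1,[0.01,0,-0.14],[0,0,0]]
    - [0.1,[0.01,0,-0.2],[0,0,0]]
    - [0.1,[0.01,0,-0.2],[0,0,0]]

```text
time_s: 27.38
tcp_pos: [0.5646, 0.2994, 0.2743]
orientation: [-180.0, -0.1, -1.3]
force: [-0.4, 0.2, -3.5]
opening: 0.295
```

```bash
python3 -c "
from h import *
delta(.5634,.2993,.098,-1.2)
f=snap('side','17'); crop(f,'s17',220,120,340,220,6)"
```

```text
t 27.375 tcp [0.5646 0.2994 0.2743] ori [-1.7997e+02 -6.0000e-02 -1.2900e+00] F [-0.4  0.2 -3.5] j6 116.0 op 0.295
shift [-0.012  0.002  0.216] turn [-0.0003 -0.0006 -0.001 ]
```

View pics/s17.png

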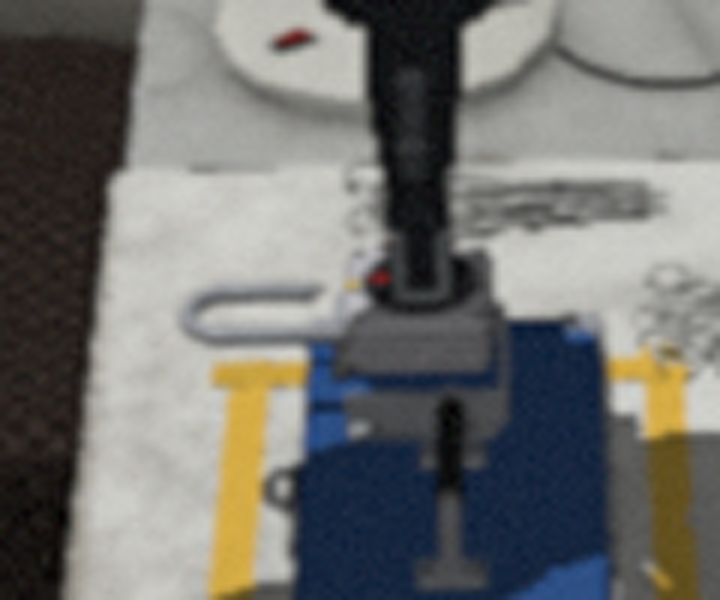

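Call:
send_rows:
  commands:
    - [0.1,[0,0,-0.12],[0,0,0]]
    - [0.1,[0,0,-0.3],[0,0,0]]
    - [0.1,[0,0,-0.5],[0,0,0]]
    - [0.1,[0,0,-0.7],[0,0,0]]
    - [0.1,[0,0,-0.85],[0,0,0]]
    - [0.1,[0,0,-0.9],[0,0,0]]
    - [0.1,[0,0,-0.9],[0,0,0]]
    - [0.1,[0,0,-0.9],[0,0,0]]

```text
time_s: 28.42
tcp_pos: [0.5644, 0.2994, 0.3628]
orientation: [180.0, 0.1, -1.3]
force: [0.3, -0.4, -3.6]
opening: 0.296
```

```bash
python3 -c "
from h import *
delta(.5634,.2993,.098,-1.2)
f=snap('side','18'); crop(f,'s18',200,90,360,270,4)
f=snap('top','18'); crop(f,'t18',140,200,340,340,4)"
```

```text
t 28.425 tcp [0.5644 0.2994 0.3628] ori [ 1.7997e+02  7.0000e-02 -1.2900e+00] F [ 0.3 -0.4 -3.6] j6 115.9 op 0.296
shift [-9.000e-03  1.000e-03  1.101e+00] turn [ 0.0004  0.0007 -0.001 ]
```

View pics/s18.png

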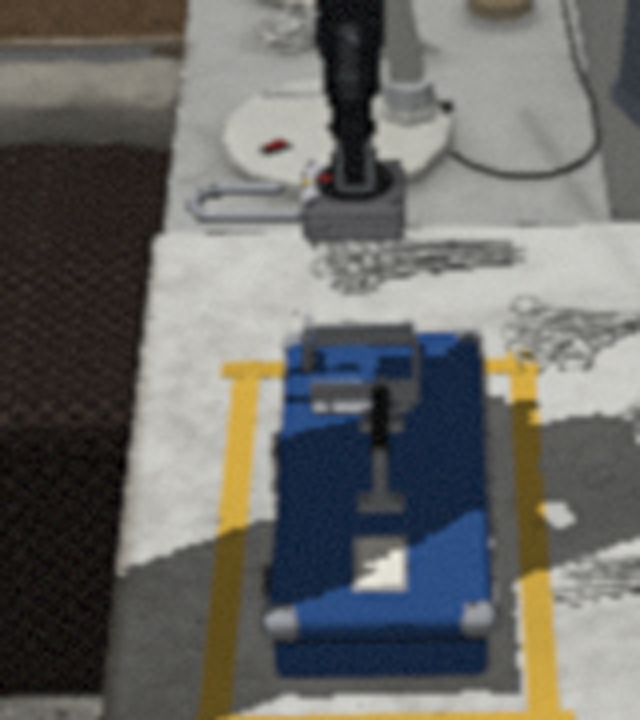

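View pics/t18.png

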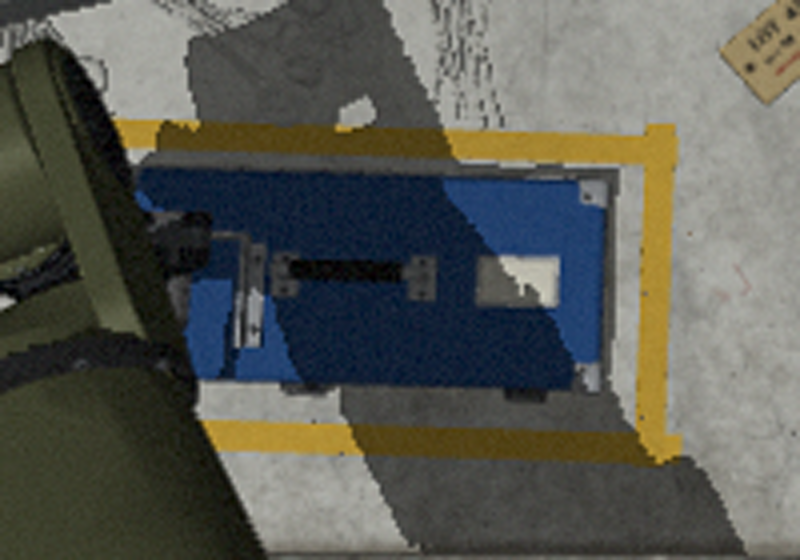

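```bash
python3 -c "
from plant import r
print(r.hand_in())"
```

```text
the job is handed in; nothing more can be done
None
```

I've done the whole task in the order asked and handed it in at about 28.5 s. The arm is still holding the open padlock up.

- **Case:** I gripped it by the handle and slid it along the bench from the right bay into the left one. I pressed down lightly the whole way and never lifted it. It came to rest centred at about (0.575, 0.203), and the bay centre is (0.574, 0.203). Turned to match the bay, it has about 20 mm to spare on each side.
- **Dial:** I turned it 90° clockwise in five click-sized steps, and the top and side pictures showed the red mark at the arrow.
- **Shackle:** I drew it until the pull rose to about 6 N. The bow had moved about 20 mm away from the dial, so it is fully open.
- **Final checks:** The last pictures show the padlock held with its shackle open, about 11 cm clear above the lid, and the force reading matches its weight alone (3.6 N). The case is still inside the tape, and the things lying around were not touched.

**Readings that disagreed:**
- **Dial:** One click before the end, a partly hidden side view put the mark about 9° short of the arrow instead of 18°, which is within its pixel error. The unobstructed views afterwards showed it in place.
- **Lock body:** It slid about 2–4 mm forward in its shroud when the shackle reached its stop. I measured the knob's position again before lifting.

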